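# Swap the nut slice and the brownies so the nuts go under glass

## Robot

A 7-joint arm with a two-finger parallel gripper is mounted at the origin on a cart in front of the work surface, level with it; the furniture and walls round the work are solid. World frame = base frame: x ahead of the robot, y to its left, z up, the work surface at z = 0. Lengths are in m, angles in rad, forces in N, time in s.
With the tool pointing down it reaches from about 0.4 to 0.85 m from the base axis. Payload 10.4 kg.
Tool frame: the origin (TCP) lies midway between the tips of the shut fingers; the grasp point (between the pads) lies 19 mm behind it; y points along the fingers, x is the direction in which the jaws open and shut, and the axes are right-handed (so a half turn about y gives the same grasp; the last joint's range is limited). The gripper opens to 87 mm and grips with 3 to 60 N. Pads are 19 mm wide; open, the fingers measure 117 mm over their backs; the gripper's body (75 mm by 190 mm) begins 51 mm behind the grasp point.
Start: joints at [1.115, 0.332, -0.065, 1.46, 0.022, 1.35, -0.088], TCP at [0.262, -0.567, 0.223] pointing down, gripper open.
Joint ranges: [-2.6, 2.6], [-0.5, 2.12], [-1.47, 1.34], [0.16, 2.42], [-1.27, 4.41], [0.06, 2.06], [-2.6, 2.6]. Speed limits (rad/s): [2.22, 2.22, 2.79, 2.79, 3.14, 3.14, 3.14].

## Interface

Orientations are given as a unit quaternion [x, y, z, w].
In Python, from bench import * gives the robot as it stands.
- The arm moves only by the tool jog_arm, never from a script. Its argument "commands" is a list of rows, each an object with "translation": the shift along the world's x, y, z in mm, a list of three; "twist": the turn about the world's z in rad. A call has 1 to 20 rows; each row shifts and turns the commanded pose from where the row before left it; what a row does not reach is not made up. A row lasts 1/10 s, in which the tool goes at most 50 mm and 8.59 degrees, less where a joint would pass 70% of its speed; a pose out of reach is approached as far as the arm can. A call is refused whole if a number of a shift passes 50 or a number of a turn 0.15, either way. A call with a gripper value outside its range is refused whole. "grip" is the closure, from 0 (fully open) to 1 (shut), set as the call begins (left out, the last holds). The fingers move at their own pace and stop on an object; "grip_force" is the grip in N (left out, the last holds). Time passes only in rows, so rows that do not move let the fingers close. It gives the time, the measured TCP pose, the force and the opening at its end, in the units of the state.
- read_state(): the state, without advancing time (a new reading comes with each control period).
- camera(name): name is "scene" or "top"; returns a dict with "img" (420x560x3 uint8, red, green, blue), "fx", "fy", "cx", "cy" (pixels), "dist" ([k1, k2, p1, p2, k3] as OpenCV has them; the pictures are not rectified), "cam_to_world" (4x4, takes a point from camera to world coordinates). Camera axes: x right, y down, z forward; pixel columns grow to the right and rows downward; lengths in m; the calibration is good to about 2 mm. A picture is of the moment at which its call begins. There is no depth.
- close_job(): hands the job in, once; it reports no verdict.
The state is a dict: "time": time; "joint_positions": joint angles; "joint_vel": joint speeds; "joint_torque": joint torques, N m; "ee_pos": TCP position; "eef_rot": TCP orientation; "ft_force": force on the tool from outside, world axes, zero at the start; "torque": the same for the moment, N m; "width": finger opening in m.
Only numpy, scipy, OpenCV 4.12 (cv2) and the standard library are available. Lean on these libraries where they do the work, as an engineer would, in place of code of your own. Each camera call takes 0.05 s, during which the arm holds its last target.

## Task

The pastry was set out the wrong way round: the almond slice, being nutty, belongs under the glass cover on the round wooden base, and the two brownies belong out in the open on the blue board. Swap them, so that in the end the almond slice lies right way up in the middle of the round base with the cover properly seated round the raised middle, and both brownies lie flat and right way up, wholly on the blue board; the slate board is free for pastry on the way and the cork mat for the cover. Never let pastry lie on the bare worktop or the cork mat, keep the cover upright, and leave the ramekin and the tape roll where they are.

Things in the scene. Friction and masses are not known exactly. Their poses are not given: they have to be found in the camera images.
- cover_handle (a point): clear glass bell cover, 178 mm across outside, walls 4 mm, 0.3 kg, loose, with a dark wooden bar handle; 145 mm tall over all. The point is the bar's centre, on the cover's axis, 130 mm above its lower edge. The bar is flat-sided, 22 mm wide (x), 64 mm long (y), 30 mm high (z, up), on a short neck above the glass dome (top 104 mm high). At the start over the brownies.
- brownie_0_center (a point): dark chocolate brownie, an uneven block about 58 x 76 x 36 mm, 0.08 kg, loose: its x axis runs along the 58 mm width, y along the 76 mm length, z up. The point is its centre, 18 mm above its underside. At the start under the glass cover, end to end with the other one, their lengths in one line.
- brownie_1_center (a point): the other dark chocolate brownie, same size and axes; the point is its centre, 18 mm above its underside. Either brownie may lie on either part of the blue board.
- slice_center (a point): golden almond slice with pale almond flakes on top, a straight-sided block 52 x 88 x 29 mm, 0.11 kg, loose: x along the 52 mm width, y along the 88 mm length, z up. The point is its centre, 14.5 mm above its underside. At the start on the blue board.
- base: round light-wood cake base, fixed, 200 mm across; origin at the centre of its underside. Its raised middle is flat, 152 mm across (162 mm at its foot, the edge is bevelled), with its top 18 mm above the worktop. Round it runs a flat ledge 12 mm above the worktop, 19 mm wide, on which the cover's lower edge stands; the cover (170 mm inside) fits round the raised middle with about 4 mm play all round. The brownies start on it in line along its x axis.
- board: light-blue stoneware board, fixed, 180 mm (its x axis) by 125 mm (its y axis), flat top 12 mm above the worktop; origin at the centre of its underside. The place for the two brownies: they fit one behind the other along its x axis with their lengths in line.
- slate: dark grey slate board, fixed and empty, 160 mm (its x axis) by 110 mm (y), flat top 10 mm above the worktop; origin at the centre of its underside. Free spot for pastry. Behind the boards, from about x = 0.6 m on, tall fixed pastry displays and a drawer box rise to well over 0.15 m: carry things past in front of them.
- mat: round brown cork mat, fixed and empty, 190 mm across, flat top 4 mm above the worktop; origin at the centre of its underside. Free spot for the cover.
- ramekin_center (a point): cream ceramic ramekin, 82 mm across, 48 mm high, loose, to be left alone; the point is at its centre, 24 mm up.
- tape_roll_center (a point): roll of tan bag tape lying flat, 76 mm across, 18 mm high, loose, to be left alone; the point is at its centre, 9 mm up.

How it is judged:
At the end, for the whole second after the job is handed in: cover seated on the round base (handle within 8 mm of its axis, height right to 2.5 mm, upright to 0.03 rad); under it the almond slice, right way up, within 30 mm of the middle; both brownies right way up on the blue board, centres within 66 mm along and 38 mm across of its middle (horizontal distance between cover_handle and base below 0.008 m and angle between cover_handle's own z axis and vertical below 0.03 rad and z of cover_handle in the frame of base between 0.1395 and 0.1445 m and horizontal distance between slice_center and base below 0.03 m and angle between slice_center's own z axis and vertical below 0.15 rad and z of slice_center in the frame of base between 0.029 and 0.036 m and x of brownie_0_center in the frame of board between -0.066 and 0.066 m and y of brownie_0_center in the frame of board between -0.038 and 0.038 m and z of brownie_0_center in the frame of board between 0.024 and 0.036 m and angle between each of brownie_0_center, brownie_1_center's own z axis and vertical below 0.2 rad and x of brownie_1_center in the frame of board between -0.066 and 0.066 m and y of brownie_1_center in the frame of board between -0.038 and 0.038 m and z of brownie_1_center in the frame of board between 0.024 and 0.036 m); the robot touches nothing.
It fails at once if a pastry lies on the bare worktop or on the cork mat (height (world z) of slice_center below 0.0205 m or height (world z) of any of brownie_0_center, brownie_1_center below 0.024 m).
It fails at once if the glass cover is tipped by more than 30 degrees (angle between cover_handle's own z axis and vertical above 0.52 rad).
It fails at once if the ramekin or the tape roll is pushed out of its place by more than 20 mm (distance of any of ramekin_center, tape_roll_center from where it was at the start of the episode above 0.02 m).
It also fails if it takes over 136 s, if anything falls off the work surface, if the arm or the gripper's body presses on something with over 40 N, if the wrist force passes 120 N, or if a joint passes its speed limit or range.

## Working session

There is one attempt and no reset: what is moved stays moved. The work goes in short steps, Python scripts to look and compute and a tool call to move; the robot and the scene stay as the last step left them, time stands still between calls to the robot, and variables do not carry over. Pictures are saved under pics/ and viewed, and the job is handed in when it is done.

Besides the shell and the picture viewer there is one more tool, called as name(argument=value, ...), one argument or row to a line, values as JSON. jog_arm: Moves the arm, as the interface text tells. Its arguments: {"type":"object","properties":{"commands":{"type":"array"},"grip":{"type":"number"},"grip_force":{"type":"number"}},"required":["commands"]}

```bash
mkdir -p pics; ls; python3 - <<'E'
from bench import *
import cv2
s=read_state();print({k:s[k] for k in ['time','ee_pos','eef_rot','width','ft_force']})
for n in ['scene','top']:
    c=camera(n);cv2.imwrite(f'pics/{n}0.png',c['img'][:,:,::-1]);print(n,c['fx'],c['fy'],c['cx'],c['cy'],c['dist'],c['cam_to_world'])
E
```

```text
pics
{'time': 0.0, 'ee_pos': array([ 0.26194207, -0.56704934,  0.22175415]), 'eef_rot': array([-0.59544743,  0.38142519, -0.38056344,  0.59592671]), 'width': 0.08705711144457448, 'ft_force': array([ 0.21682836, -0.27935851, -0.08492974])}
scene 485.56381487202367 485.56381487202367 272.15082213771603 204.1050339113851 [-0.17664225  0.          0.          0.          0.        ] [[-0.76129318 -0.57021561  0.3086857  -0.01673062]
 [-0.64826549  0.67931548 -0.343922    0.53563351]
 [-0.01358528 -0.46193576 -0.88680934  1.51341785]
 [ 0.          0.          0.          1.        ]]
top 510.00563522460567 510.00563522460567 287.2694788335825 214.38768484525647 [-0.05383021  0.          0.          0.          0.        ] [[ 0.01556135 -0.97785146  0.20872079  0.17653731]
 [-0.99986499 -0.01411665  0.00840964 -0.03148397]
 [-0.00527694 -0.20882347 -0.97793911  1.5568989 ]
 [ 0.          0.          0.          1.        ]]
```

View pics/scene0.png

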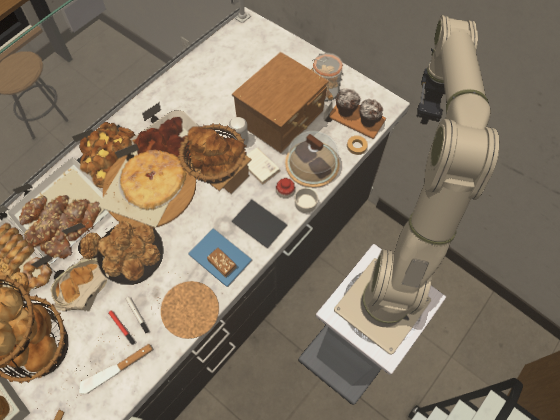

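View pics/top0.png

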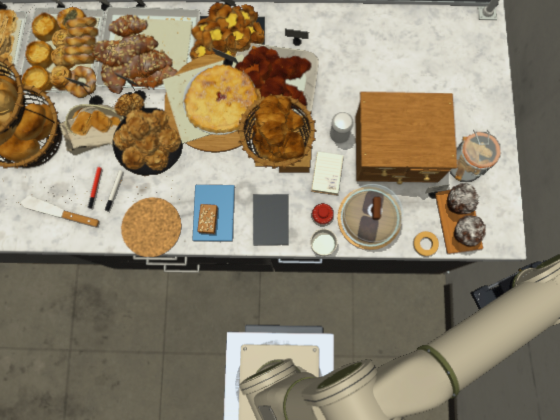

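```bash
cat > h.py <<'E'
from bench import *
import cv2, numpy as np
from scipy.spatial.transform import Rotation as R
def K(c): return np.array([[c['fx'],0,c['cx']],[0,c['fy'],c['cy']],[0,0,1]])
def ray(c,p,z):
    p=np.asarray(p,float).reshape(-1,1,2)
    u=cv2.undistortPoints(p,K(c),np.array(c['dist'])).reshape(-1,2)
    T=np.asarray(c['cam_to_world']);d=np.c_[u,np.ones(len(u))]@T[:3,:3].T;o=T[:3,3]
    return o+d*((z-o[2])/d[:,2])[:,None]
def proj(c,P):
    T=np.linalg.inv(np.asarray(c['cam_to_world']))
    return cv2.projectPoints(np.asarray(P,float).reshape(-1,3),cv2.Rodrigues(T[:3,:3])[0],T[:3,3],K(c),np.array(c['dist']))[0].reshape(-1,2)
def crop(c,x,y,w,h,name):
    s=min(800/w,600/h);cv2.imwrite('pics/'+name,cv2.resize(c['img'][y:y+h,x:x+w,::-1],None,fx=s,fy=s,interpolation=cv2.INTER_CUBIC));print(name,'scale',s)
def tool():
    s=read_state();M=R.from_quat(s['eef_rot']).as_matrix()
    print('t',s['time'],'ee',s['ee_pos'].round(4),'jawx',M[:,0].round(3),'fing',M[:,1].round(3),'w',round(s['width'],4),'f',s['ft_force'].round(2),'q',np.round(s['joint_positions'],2));return s
E
python3 - <<'E'
from h import *
tool()
t=camera('top');s=camera('scene')
crop(t,110,170,330,100,'t1.png');crop(t,320,170,120,90,'t2.png');crop(t,180,170,130,90,'t3.png');crop(s,260,120,120,90,'s2.png')
h=cv2.cvtColor(t['img'],cv2.COLOR_RGB2HSV)
print([h[r,c].tolist() for r,c in [(200,225),(230,270),(230,150),(218,207),(225,368),(205,376),(235,350)]])
E
```

```text
t 0.1 ee [ 0.262  -0.5671  0.2218] jawx [ 0.419 -0.908 -0.001] fing [-0.001  0.001 -1.   ] w 0.087 f [-0.6  -0.27  0.5 ] q [ 1.12  0.33 -0.06  1.46  0.02  1.35 -0.09]
t1.png scale 2.4242424242424243
t2.png scale 6.666666666666667
t3.png scale 6.153846153846154
s2.png scale 6.666666666666667
[[101, 113, 190], [80, 8, 90], [16, 149, 200], [19, 111, 170], [5, 30, 94], [12, 179, 107], [23, 35, 145]]
```

View pics/t2.png

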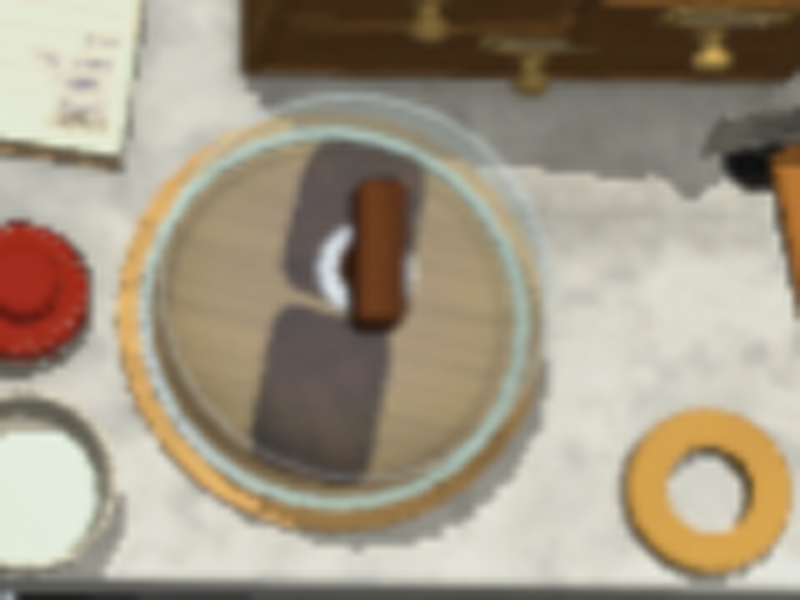

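View pics/t3.png

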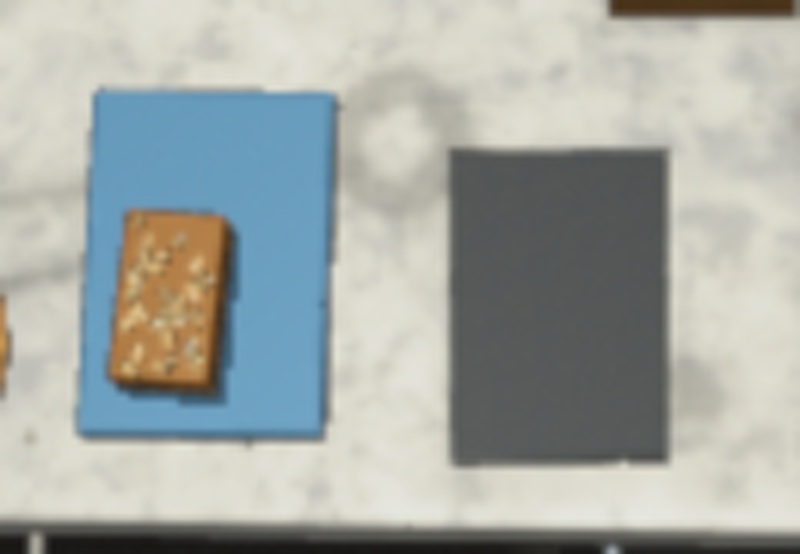

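View pics/s2.png

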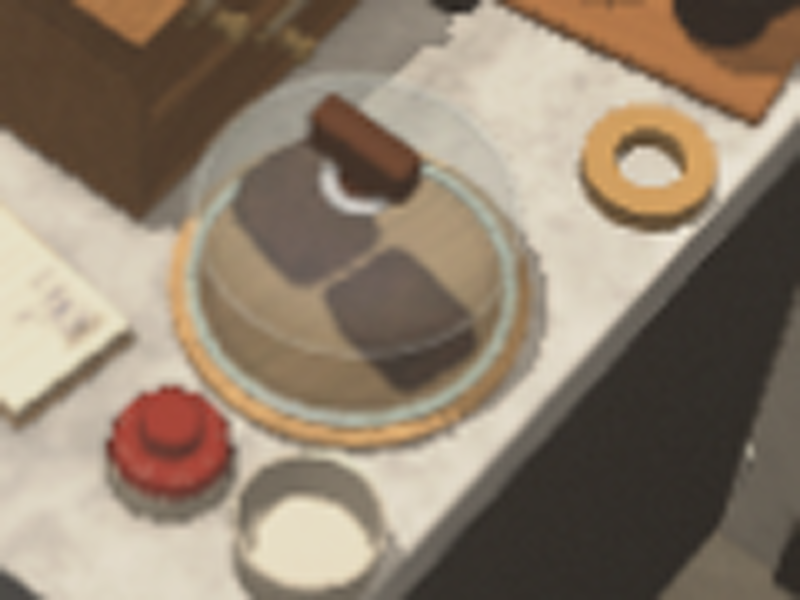

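```bash
cat > m.py <<'E'
from h import *
def rectinfo(c,mask,z,label):
    n,l,st,ce=cv2.connectedComponentsWithStats(mask.astype(np.uint8))
    i=1+np.argmax(st[1:,4]);m=(l==i).astype(np.uint8)
    cn=max(cv2.findContours(m,cv2.RETR_EXTERNAL,cv2.CHAIN_APPROX_NONE)[0],key=cv2.contourArea)
    P=ray(c,cn.reshape(-1,2),z)[:,:2]
    r=cv2.minAreaRect((P*1000).astype(np.float32))
    b=cv2.boxPoints(r);e=[b[1]-b[0],b[2]-b[1]];L=max(e,key=np.linalg.norm)
    M=cv2.moments(m,True);g=ray(c,[M['m10']/M['m00'],M['m01']/M['m00']],z)[0]
    ang=np.degrees(np.arctan2(L[1],L[0]));ang=(ang+90)%180-90
    (x,y),rad=cv2.minEnclosingCircle((P*1000).astype(np.float32))
    print(label,'rect',np.round(r[0],1),'size',np.round(sorted(r[1]),1),'longang',round(ang,1),'centroid',(g[:2]*1000).round(1),'circ',round(x,1),round(y,1),round(rad,1),'px',st[i][:4])
    return m
def masks(c,h=None):
    h=cv2.cvtColor(c['img'],cv2.COLOR_RGB2HSV).astype(int)
    return h[...,0],h[...,1],h[...,2]
def roi(c,lo,hi,z=0.0):
    # mask of pixels whose ray at plane z lies in the xy box
    H,W=c['img'].shape[:2];yy,xx=np.mgrid[:H,:W]
    P=ray(c,np.c_[xx.ravel(),yy.ravel()],z)[:,:2]
    return ((P>lo)&(P<hi)).all(1).reshape(H,W)
E
python3 - <<'E'
from m import *
for n in ['top','scene']:
    c=camera(n);H,S,V=masks(c);A=roi(c,(0.35,-0.5),(0.8,0.5))
    print(n)
    rectinfo(c,A&(H>95)&(H<112)&(S>70),0.012,'board')
    rectinfo(c,A&(S<35)&(V>60)&(V<105)&roi(c,(.35,-.15),(.65,.12)),0.010,'slate')
    rectinfo(c,A&(H>8)&(H<24)&(S>90)&roi(c,(.35,.15),(.7,.45)),0.004,'mat')
    rectinfo(c,A&((H<24)&(S>80)|(S<70)&(V>190)&(H<30)&(S>40))&roi(c,(.35,0.03),(.6,.19)),0.0265,'slice')
    rectinfo(c,A&(H<17)&(S>130)&(V<150)&roi(c,(.4,-.42),(.65,-.2),0.142),0.142,'handle')
    rectinfo(c,A&(H>8)&(H<24)&(S>70)&roi(c,(.35,-.4),(.62,-.2)),0.012,'base')
    rectinfo(c,A&(H>12)&(H<24)&(S>110)&(V>180)&roi(c,(.35,-.5),(.55,-.38)),0.018,'tape')
    k=roi(c,(.38,.02),(.6,.2));print('slice hsv')
    for p in [(0.49,-.25,.018),(0.44,-.17,.048)]: print(p,proj(c,p).round(0))
E
```

```text
top
board rect [509.9 212.1] size [123.2 175. ] longang 0.8 centroid [515.1 206.1] circ 510.2 210.8 104.9 px [193 185  41  56]
slate rect [490.5  35.6] size [106.4 154.9] longang 0.9 centroid [490.1  33.7] circ 490.5 35.6 94.0 px [253 195  35  50]
mat rect [464.2 381.3] size [134.7 187.4] longang 0.0 centroid [461.8 388.3] circ 463.0 405.4 95.0 px [136 197  45  60]Traceback (most recent call last):
  File "<stdin>", line 8, in <module>
  File "m.py", line 4, in rectinfo
    i=1+np.argmax(st[1:,4]);m=(l==i).astype(np.uint8)
        ~~~~~~~~~^^^^^^^^^^
    return _wrapfunc(a, 'argmax', axis=axis, out=out, **kwds)
    return bound(*args, **kwds)
ValueError: attempt to get argmax of an empty sequence
```

```bash
cat > m1.py <<'E'
from m import *
for n in ['top','scene']:
    c=camera(n);H,S,V=masks(c)
    print(n)
    def t(m,z,l):
        try: rectinfo(c,m,z,l)
        except Exception as e: print(l,'none')
    t((H>95)&(H<112)&(S>70)&roi(c,(.38,.1),(.65,.32)),0.012,'board')
    t((S<45)&(V>50)&(V<110)&roi(c,(.38,-.08),(.62,.14)),0.010,'slate')
    t((H>8)&(H<24)&(S>90)&roi(c,(.33,.29),(.6,.52)),0.004,'mat')
    sl=(~((H>90)&(H<115)&(S>60)))&roi(c,(.43,.17),(.55,.29),.041)&(H<30)&(S>60)
    t(sl,0.041,'slice')
    t((H<17)&(S>130)&(V<150)&roi(c,(.45,-.42),(.62,-.2),0.142),0.142,'handle')
    t((H>8)&(H<24)&(S>70)&roi(c,(.36,-.42),(.62,-.16)),0.012,'base')
    t((H>12)&(H<24)&(S>110)&(V>180)&roi(c,(.35,-.56),(.55,-.4)),0.018,'tape')
    for p in [(0.49,-.25,.018),(0.44,-.17,.048)]: print(p,proj(c,p).round(0))
E
python3 m1.py
```

```text
top
board rect [509.9 212.1] size [123.2 175. ] longang 0.8 centroid [515.1 206.1] circ 510.2 210.8 104.9 px [193 185  41  56]
slate rect [492.1  35.6] size [106.4 158.2] longang 0.9 centroid [490.1  33.9] circ 492.2 34.1 94.5 px [253 194  35  51]
mat rect [463.5 406.5] size [185.1 185.4] longang -51.1 centroid [462.1 406. ] circ 463.0 405.4 95.0 px [121 197  60  60]
slice rect [484.3 224.8] size [53.2 88.9] longang -4.0 centroid [483.8 224.9] circ 484.1 224.0 49.8 px [198 204  19  30]
handle rect [ 600.6 -319.1] size [ 37.4 200.9] longang 89.8 centroid [ 600.5 -311.4] circ 602.3 -319.1 101.9 px [357 168  70  14]
base rect [ 492.6 -328.9] size [ 49.5 139.8] longang -13.9 centroid [ 487.2 -326.1] circ 498.0 -307.1 69.9 px [375 197  21  44]
tape rect [ 421.9 -443.8] size [67.7 69.1] longang -2.0 centroid [ 421.9 -443.8] circ 421.9 -443.9 36.8 px [415 232  23  23]
(0.49, -0.25, 0.018) [[362. 220.]]
(0.44, -0.17, 0.048) [[337. 234.]]
scene
board rect [512.4 215.2] size [121.2 174.1] longang 0.1 centroid [517.4 212.2] circ 513.2 215.0 103.6 px [189 229  62  57]
slate rect [495.1  37. ] size [108.8 159. ] longang 2.0 centroid [493.3  37.6] circ 494.5 37.3 93.6 px [232 200  55  48]
mat rect [467.6 408.2] size [184.9 187.6] longang -2.6 centroid [465.  409.4] circ 467.0 407.8 94.7 px [161 281  58  58]
slice rect [486.1 230.7] size [53.4 93.5] longang -4.6 centroid [485.5 230.8] circ 486.2 231.7 50.7 px [207 248  29  29]
handle rect [ 510.3 -278.2] size [15.8 55. ] longang -3.2 centroid [ 510.6 -278.2] circ 510.5 -277.2 27.7 px [307 135  15  11]
base rect [ 507.2 -281.6] size [163.6 178.8] longang -86.8 centroid [ 509.1 -275.5] circ 522.5 -290.0 102.4 px [290 134  45  47]
tape rect [ 426.6 -442.9] size [69.5 70.3] longang 88.2 centroid [ 426.2 -441.7] circ 426.8 -441.6 36.7 px [347 136  20  16]
(0.49, -0.25, 0.018) [[312. 168.]]
(0.44, -0.17, 0.048) [[310. 186.]]
```

```bash
python3 - <<'E'
from m import *
c=camera('top');H,S,V=masks(c);
m=(H<17)&(S>130)&(V<150)&roi(c,(.4,-.35),(.57,-.2),0.142)
rectinfo(c,m,.142,'handle')
print(ray(c,[377,207.8],.142).round(4))
f=lambda u,v:(u/6.6667+320-.4,v/6.6667+170-.4)
print('base left,bottom,top', ray(c,[f(118,310),f(340,530),f(330,112),f(545,310)],.012).round(4))
print('brownies',ray(c,[f(283,375),f(345,325),f(330,395),f(355,225)],.054).round(4))
print('ram',ray(c,[f(22,480)],.048))
E
```

```text
handle rect [ 502.5 -271.5] size [22.1 62.9] longang -6.3 centroid [ 502.8 -272.2] circ 502.4 -273.1 31.7 px [372 197   9  22]
[[ 0.5014 -0.2744  0.142 ]]
base left,bottom,top [[ 0.5031 -0.1731  0.012 ]
 [ 0.4015 -0.2745  0.012 ]
 [ 0.5997 -0.2734  0.012 ]
 [ 0.5059 -0.3719  0.012 ]]
brownies [[ 0.4654 -0.2434  0.054 ]
 [ 0.4888 -0.2718  0.054 ]
 [ 0.4565 -0.2645  0.054 ]
 [ 0.5352 -0.2772  0.054 ]]
ram [[ 0.4168929  -0.12637819  0.048     ]]
```

jog_arm(
  commands=[
    {"translation": [24,30,0],"twist": -0.05},
    {"translation": [24,30,0],"twist": -0.05},
    {"translation": [24,30,0],"twist": -0.05},
    {"translation": [24,30,0],"twist": -0.05},
    {"translation": [24,30,0],"twist": -0.06},
    {"translation": [24,30,0],"twist": -0.06},
    {"translation": [24,30,0],"twist": -0.05},
    {"translation": [24,30,0],"twist": -0.05},
    {"translation": [24,30,0],"twist": -0.05},
    {"translation": [25,25,0],"twist": -0.05},
    {"translation": [0,0,0],"twist": 0},
    {"translation": [0,0,0],"twist": 0},
  ],
  grip=0,
  grip_force=20,
)

```text
time: 1.6
ee_pos: [0.5034, -0.2719, 0.2225]
eef_rot: [-0.478, 0.521, -0.521, 0.478]
ft_force: [-0.2, -1.2, -0.1]
width: 0.0868
```

```bash
python3 - <<'E'
from m import *
tool()
c=camera('top');crop(c,320,150,140,105,'t4.png');s=camera('scene');crop(s,250,90,140,105,'s4.png')
p=read_state()['ee_pos'];print(proj(c,p),proj(s,p))
E
```

```text
t 1.6 ee [ 0.5034 -0.2719  0.2225] jawx [-0.085 -0.996  0.   ] fing [-0. -0. -1.] w 0.0868 f [-0.25 -1.22 -0.1 ] q [ 0.63  0.23 -0.25  1.6   0.06  1.32 -1.29]
t4.png scale 5.714285714285714
s4.png scale 5.714285714285714
[[381.6601636  200.81623682]] [[316.9510852  128.06677799]]
```

View pics/t4.png

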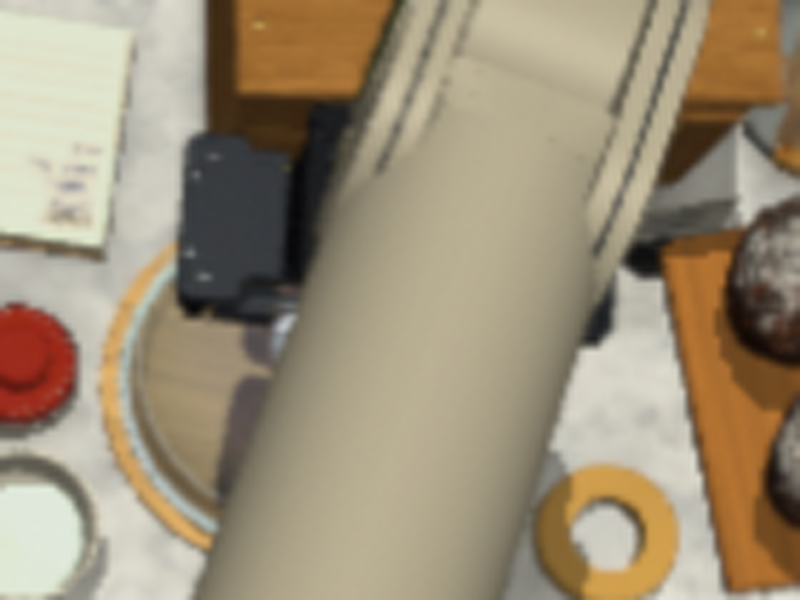

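View pics/s4.png

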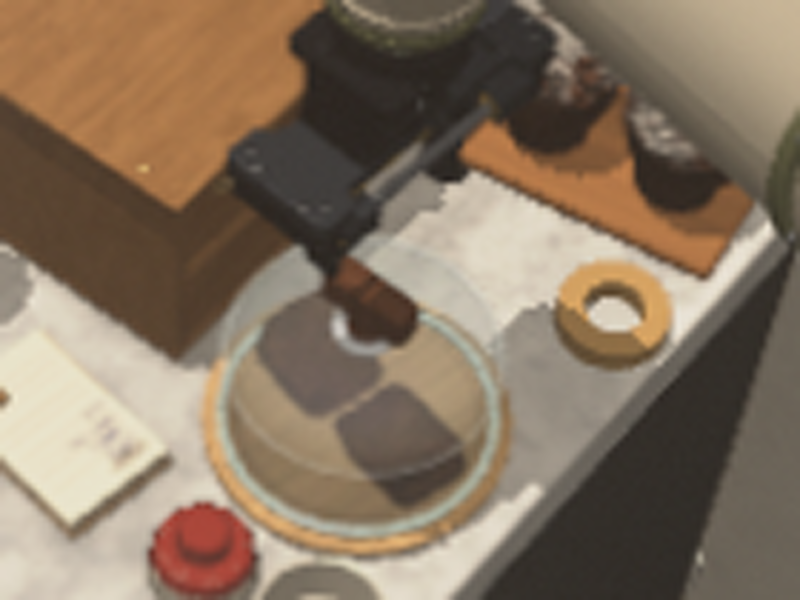

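jog_arm(
  commands=[
    {"translation": [0,0,-20]},
    {"translation": [0,0,-20]},
    {"translation": [0,0,-20]},
    {"translation": [0,0,-20]},
    {"translation": [0,0,-14]},
    {"translation": [0,0,0]},
    {"translation": [0,0,0]},
  ],
)

```text
invalid input at $.commands[0]: expected keys translation, twist
```

jog_arm(
  commands=[
    {"translation": [0,0,0]},
    {"translation": [0,0,0]},
    {"translation": [0,0,0]},
    {"translation": [0,0,0]},
    {"translation": [0,0,0]},
    {"translation": [0,0,0]},
    {"translation": [0,0,0]},
    {"translation": [0,0,0]},
  ],
  grip=1,
  grip_force=25,
)

```text
invalid input at $.commands[0]: expected keys translation, twist
```

jog_arm(
  commands=[
    {"translation": [0,0,-20],"twist": 0},
    {"translation": [0,0,-20],"twist": 0},
    {"translation": [0,0,-20],"twist": 0},
    {"translation": [0,0,-20],"twist": 0},
    {"translation": [0,0,-14],"twist": 0},
    {"translation": [0,0,0],"twist": 0},
    {"translation": [0,0,0],"twist": 0},
  ],
)

```text
time: 2.4
ee_pos: [0.5031, -0.273, 0.1291]
eef_rot: [0.478, -0.521, 0.522, -0.478]
ft_force: [0.2, 0.5, 0.4]
width: 0.0874
```

jog_arm(
  commands=[
    {"translation": [0,0,0],"twist": 0},
    {"translation": [0,0,0],"twist": 0},
    {"translation": [0,0,0],"twist": 0},
    {"translation": [0,0,0],"twist": 0},
    {"translation": [0,0,0],"twist": 0},
    {"translation": [0,0,0],"twist": 0},
    {"translation": [0,0,0],"twist": 0},
    {"translation": [0,0,0],"twist": 0},
    {"translation": [0,0,0],"twist": 0},
    {"translation": [0,0,0],"twist": 0},
  ],
  grip=1,
  grip_force=25,
)

```text
time: 3.4
ee_pos: [0.5032, -0.2721, 0.1285]
eef_rot: [-0.478, 0.521, -0.521, 0.478]
ft_force: [0.2, 1.8, 0.1]
width: 0.0219
```

jog_arm(
  commands=[
    {"translation": [0,0,5],"twist": 0},
    {"translation": [0,0,10],"twist": 0},
    {"translation": [0,0,15],"twist": 0},
    {"translation": [0,0,20],"twist": 0},
    {"translation": [0,0,20],"twist": 0},
    {"translation": [0,0,20],"twist": 0},
    {"translation": [0,0,10],"twist": 0},
    {"translation": [0,0,0],"twist": 0},
  ],
)

```text
time: 4.2
ee_pos: [0.5039, -0.2727, 0.2307]
eef_rot: [0.477, -0.52, 0.522, -0.478]
ft_force: [0.2, -0.1, -4.3]
width: 0.0221
```

```bash
python3 - <<'E'
from m import *
tool()
c=camera('top');crop(c,320,150,140,105,'t5.png');s=camera('scene');crop(s,250,90,140,105,'s5.png')
E
```

```text
t 4.2 ee [ 0.5039 -0.2727  0.2307] jawx [-0.087 -0.996  0.001] fing [ 0.003 -0.002 -1.   ] w 0.0221 f [ 0.16 -0.12 -4.33] q [ 0.63  0.22 -0.25  1.58  0.06  1.34 -1.29]
t5.png scale 5.714285714285714
s5.png scale 5.714285714285714
```

View pics/s5.png

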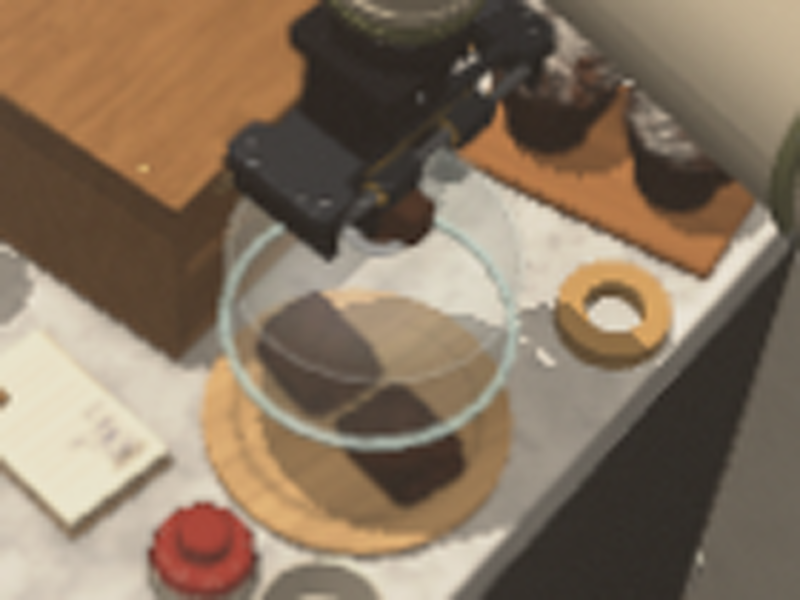

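jog_arm(
  commands=[
    {"translation": [-5,5,0],"twist": 0.03},
    {"translation": [-5,15,0],"twist": 0.03},
    {"translation": [-5,25,0],"twist": 0.03},
    {"translation": [-5,35,0],"twist": 0.03},
    {"translation": [-5,40,0],"twist": 0.04},
    {"translation": [-5,40,0],"twist": 0.04},
    {"translation": [-5,40,0],"twist": 0.04},
    {"translation": [-5,40,0],"twist": 0.04},
    {"translation": [0,40,0],"twist": 0.04},
    {"translation": [0,40,0],"twist": 0.04},
    {"translation": [0,40,0],"twist": 0.04},
    {"translation": [0,40,0],"twist": 0.04},
    {"translation": [0,40,0],"twist": 0.04},
    {"translation": [0,40,0],"twist": 0.04},
    {"translation": [0,40,0],"twist": 0.04},
    {"translation": [0,40,0],"twist": 0.04},
    {"translation": [0,40,0],"twist": 0.04},
    {"translation": [0,40,0],"twist": 0.04},
    {"translation": [0,25,0],"twist": 0.03},
    {"translation": [0,15,0],"twist": 0.0},
  ],
)

```text
time: 6.3
ee_pos: [0.4605, 0.4104, 0.2279]
eef_rot: [0.63, -0.321, 0.32, -0.63]
ft_force: [-0.0, -0.8, -3.5]
width: 0.022
```

jog_arm(
  commands=[
    {"translation": [2,0,-20],"twist": 0},
    {"translation": [0,0,-25],"twist": 0},
    {"translation": [0,0,-25],"twist": 0},
    {"translation": [0,0,-15],"twist": 0},
    {"translation": [0,0,-10],"twist": 0},
    {"translation": [0,0,-5],"twist": 0},
    {"translation": [0,0,-4],"twist": 0},
    {"translation": [0,0,-2],"twist": 0},
    {"translation": [0,0,0],"twist": 0},
    {"translation": [0,0,0],"twist": 0},
  ],
)

```text
time: 7.3
ee_pos: [0.4654, 0.4078, 0.1231]
eef_rot: [-0.629, 0.323, -0.323, 0.629]
ft_force: [1.1, 1.0, -3.7]
width: 0.022
```

jog_arm(
  commands=[
    {"translation": [0,0,-2],"twist": 0},
    {"translation": [0,0,-1],"twist": 0},
    {"translation": [0,0,-1],"twist": 0},
    {"translation": [0,0,0],"twist": 0},
    {"translation": [0,0,0],"twist": 0},
  ],
)

```text
time: 7.8
ee_pos: [0.4655, 0.4079, 0.1205]
eef_rot: [-0.629, 0.322, -0.323, 0.63]
ft_force: [-3.7, -4.0, 12.4]
width: 0.0221
```

jog_arm(
  commands=[
    {"translation": [0,0,1],"twist": 0},
    {"translation": [0,0,0],"twist": 0},
  ],
)

```text
time: 8.0
ee_pos: [0.4655, 0.4079, 0.1205]
eef_rot: [-0.629, 0.323, -0.323, 0.629]
ft_force: [-1.2, -2.3, 7.3]
width: 0.0218
```

jog_arm(
  commands=[
    {"translation": [0,0,0],"twist": 0},
    {"translation": [0,0,0],"twist": 0},
    {"translation": [0,0,0],"twist": 0},
    {"translation": [0,0,0],"twist": 0},
    {"translation": [0,0,0],"twist": 0},
    {"translation": [0,0,0],"twist": 0},
    {"translation": [0,0,20],"twist": 0},
    {"translation": [0,0,30],"twist": 0},
    {"translation": [0,0,30],"twist": 0},
  ],
  grip=0,
)

```text
time: 8.9
ee_pos: [0.4649, 0.4074, 0.2003]
eef_rot: [0.629, -0.323, 0.323, -0.629]
ft_force: [0.2, 0.4, 0.0]
width: 0.0836
```

```bash
python3 - <<'E'
from m import *
tool()
c=camera('top');crop(c,100,150,360,120,'t6.png');crop(c,320,170,120,90,'t6b.png');s=camera('scene');crop(s,150,110,240,220,'s6.png')
E
python3 m1.py
```

```text
t 8.9 ee [0.4649 0.4074 0.2003] jawx [ 0.583 -0.812 -0.   ] fing [-0.001 -0.001 -1.   ] w 0.0836 f [0.19 0.41 0.01] q [-0.2   0.44 -0.79  1.48  0.32  1.36 -1.96]
t6.png scale 2.2222222222222223
t6b.png scale 6.666666666666667
s6.png scale 2.727272727272727
top
board rect [510.3 212.1] size [123. 175.] longang 0.3 centroid [527.4 200.9] circ 510.6 210.9 104.5 px [193 185  41  56]
slate rect [492.1  35.6] size [106.4 158.2] longang 0.9 centroid [490.2  34. ] circ 492.2 34.1 94.5 px [253 194  35  51]
mat rect [515.4 330.4] size [ 1.4 11.7] longang 29.1 centroid [515.4 330.4] circ 515.4 330.4 5.9 px [175 209   3   4]
slice rect [484.2 224.8] size [53.2 89. ] longang -3.7 centroid [485.7 223.9] circ 484.1 224.0 49.8 px [198 204  19  30]
handle rect [ 600.4 -319.1] size [ 37.9 200.9] longang 89.8 centroid [ 600.5 -311.5] circ 602.3 -319.1 101.9 px [357 168  70  14]
base rect [ 500.7 -272.1] size [196.4 200.4] longang -45.1 centroid [ 499.2 -271.7] circ 500.4 -272.2 100.6 px [337 186  65  64]
tape rect [ 421.8 -443.9] size [68.  68.8] longang -89.3 centroid [ 422.  -444.1] circ 421.9 -443.9
[... 335 characters left out ...]
  46  33]
mat rect [409.2 425.1] size [ 37.6 137. ] longang 74.1 centroid [403.3 426.3] circ 427.3 419.9 68.5 px [177 308  38  26]
slice rect [486.1 230.7] size [53.4 93.5] longang -4.6 centroid [485.5 230.8] circ 486.2 231.7 50.7 px [207 248  29  29]
handle rect [ 470.3 -402. ] size [ 3.9 38. ] longang 7.4 centroid [ 469.5 -401.8] circ 470.3 -402.0 19.1 px [340 122  11   5]
base rect [ 557.7 -274.3] size [ 94.  200.4] longang 84.8 centroid [ 564.7 -288.2] circ 515.0 -270.4 100.2 px [284 140  46  39]
tape rect [ 502.1 -505.9] size [39.9 80.7] longang 36.3 centroid [ 497.7 -509.2] circ 502.6 -506.4 42.6 px [340 118  22  10]
(0.49, -0.25, 0.018) [[312. 168.]]
(0.44, -0.17, 0.048) [[310. 186.]]
```

View pics/t6.png

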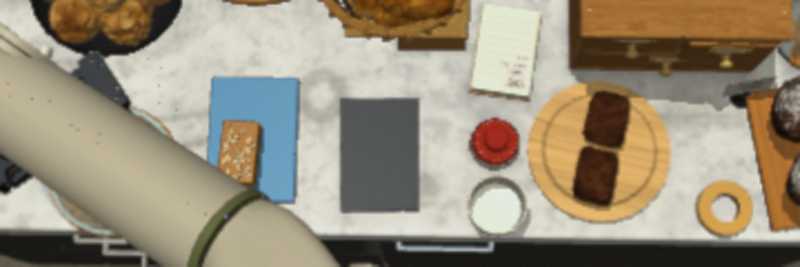

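View pics/t6b.png

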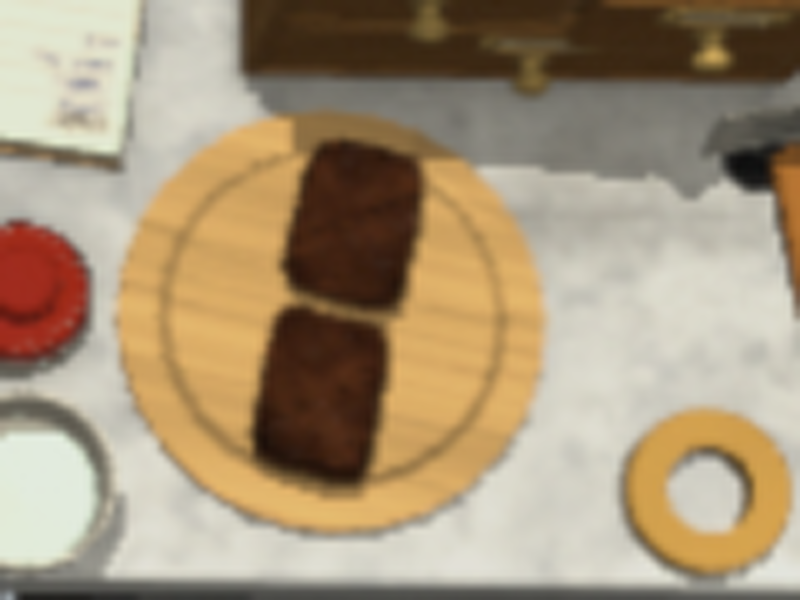

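View pics/s6.png

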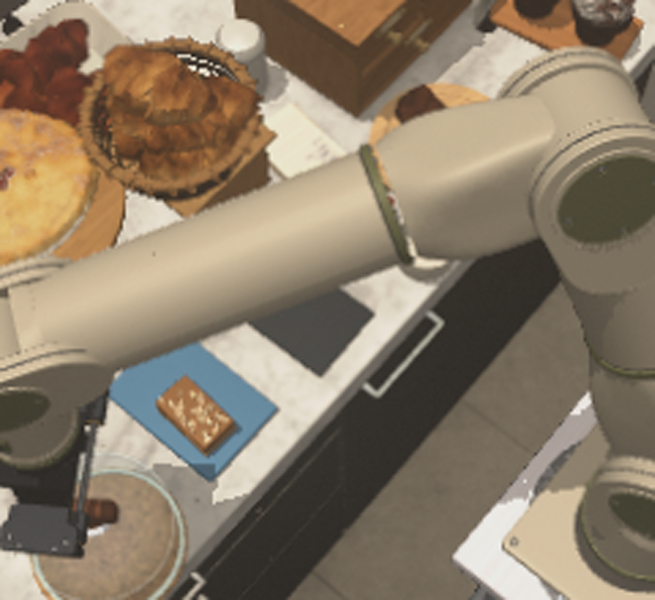

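jog_arm(
  commands=[
    {"translation": [2,-20,0],"twist": -0.08},
    {"translation": [2,-20,0],"twist": -0.08},
    {"translation": [3,-25,0],"twist": -0.09},
    {"translation": [3,-25,0],"twist": -0.09},
    {"translation": [3,-25,0],"twist": -0.09},
    {"translation": [3,-25,0],"twist": -0.09},
    {"translation": [2,-22,0],"twist": -0.09},
    {"translation": [1,-20,-20],"twist": -0.08},
    {"translation": [0,0,-30],"twist": 0},
    {"translation": [0,0,-30],"twist": 0},
    {"translation": [0,0,-30],"twist": 0},
    {"translation": [0,0,-20],"twist": 0},
    {"translation": [0,0,0],"twist": 0},
    {"translation": [0,0,0],"twist": 0},
  ],
)

```text
time: 10.5
ee_pos: [0.4837, 0.2255, 0.0693]
eef_rot: [-0.483, 0.517, -0.516, 0.483]
ft_force: [0.5, 0.1, 0.8]
width: 0.0868
```

```bash
python3 - <<'E'
from m import *
tool()
c=camera('top');crop(c,150,160,160,120,'t7.png');s=camera('scene');crop(s,150,200,140,105,'s7.png')
H,S,V=masks(c);m=(V<75)&roi(c,(.42,-.35),(.6,-.2),.05)
n,l,st,ce=cv2.connectedComponentsWithStats(m.astype(np.uint8));print(st[:,4])
for i in range(1,n):
    if st[i,4]>100: rectinfo(c,l==i,.048,'br')
m=(V<75)&roi(c,(.42,-.35),(.497,-.2),.05);rectinfo(c,m,.048,'near')
E
```

```text
t 10.5 ee [0.4837 0.2255 0.0693] jawx [-0.067 -0.998  0.   ] fing [-0.001 -0.    -1.   ] w 0.0868 f [0.52 0.1  0.85] q [ 0.02  0.35 -0.63  1.85  0.24  1.03 -2.34]
t7.png scale 5.0
s7.png scale 5.714285714285714
[234487    375    338]
br rect [ 537.6 -278. ] size [52.2 74. ] longang -11.9 centroid [ 536.4 -277.5] circ 536.6 -278.4 39.1 px [363 191  20  25]
br rect [ 457.6 -261.5] size [50.9 73.5] longang -12.6 centroid [ 457.2 -259.8] circ 458.3 -261.9 40.2 px [358 216  19  26]
near rect [ 457.6 -261.5] size [50.9 73.5] longang -12.6 centroid [ 457.2 -259.8] circ 458.3 -261.9 40.2 px [358 216  19  26]
```

View pics/t7.png

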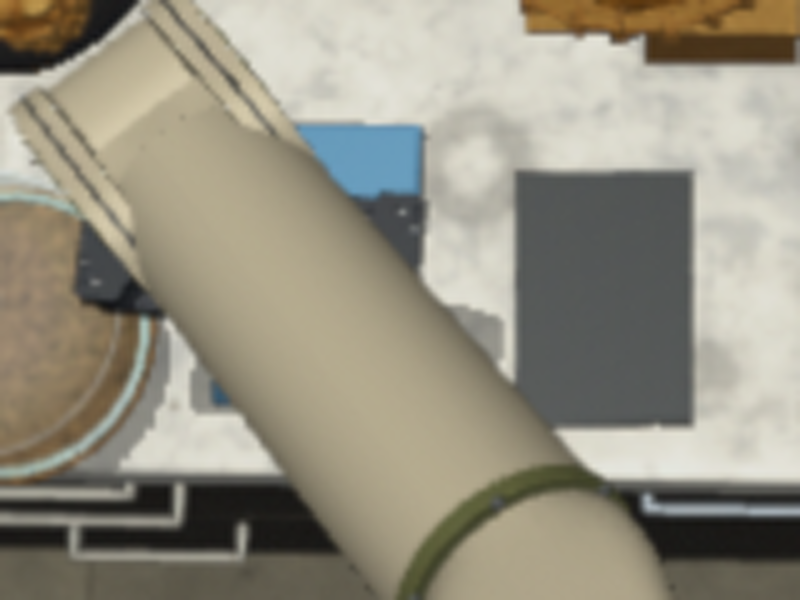

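View pics/s7.png

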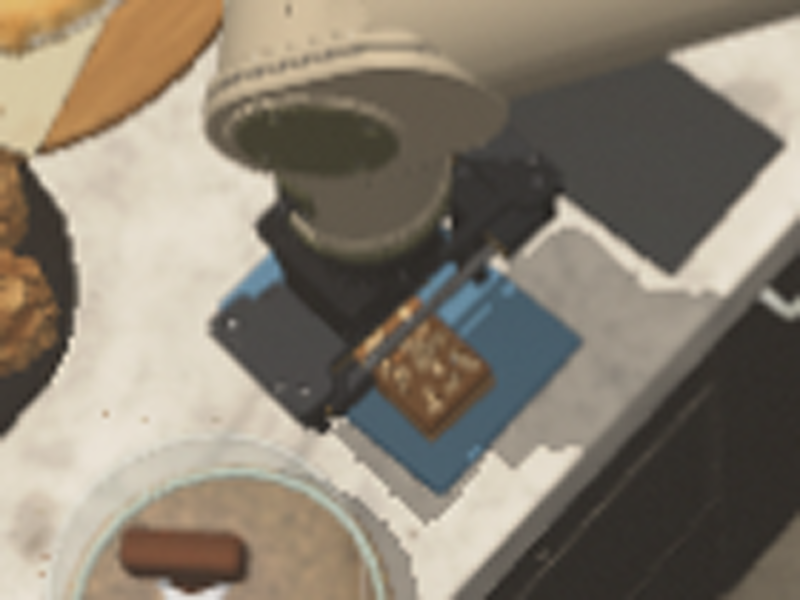

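jog_arm(
  commands=[
    {"translation": [0,0,-20],"twist": 0},
    {"translation": [0,0,-15],"twist": 0},
    {"translation": [0,0,-10],"twist": 0},
    {"translation": [0,0,-5],"twist": 0},
    {"translation": [0,0,0],"twist": 0},
    {"translation": [0,0,0],"twist": 0},
  ],
)

```text
time: 11.2
ee_pos: [0.4844, 0.2258, 0.02]
eef_rot: [0.483, -0.516, 0.517, -0.483]
ft_force: [0.3, 0.6, 1.1]
width: 0.087
```

jog_arm(
  commands=[
    {"translation": [0,0,0],"twist": 0},
    {"translation": [0,0,0],"twist": 0},
    {"translation": [0,0,0],"twist": 0},
    {"translation": [0,0,0],"twist": 0},
    {"translation": [0,0,0],"twist": 0},
    {"translation": [0,0,0],"twist": 0},
    {"translation": [0,0,0],"twist": 0},
  ],
  grip=1,
  grip_force=12,
)

```text
time: 11.9
ee_pos: [0.4842, 0.2258, 0.0197]
eef_rot: [0.483, -0.516, 0.517, -0.483]
ft_force: [0.4, 0.6, 0.3]
width: 0.0524
```

jog_arm(
  commands=[
    {"translation": [0,0,5],"twist": 0},
    {"translation": [0,0,10],"twist": 0},
    {"translation": [0,0,15],"twist": 0},
    {"translation": [0,0,20],"twist": 0},
    {"translation": [0,0,0],"twist": 0},
  ],
)

```text
time: 12.4
ee_pos: [0.4859, 0.2266, 0.0731]
eef_rot: [0.481, -0.516, 0.517, -0.485]
ft_force: [0.7, 0.9, -1.1]
width: 0.0515
```

```bash
python3 - <<'E'
from m import *
tool()
s=camera('scene');crop(s,150,200,140,105,'s8.png')
E
```

```text
t 12.4 ee [0.4859 0.2266 0.0731] jawx [-0.067 -0.998 -0.002] fing [ 0.005  0.002 -1.   ] w 0.0515 f [ 0.73  0.88 -1.09] q [ 0.03  0.34 -0.63  1.84  0.24  1.03 -2.34]
s8.png scale 5.714285714285714
```

View pics/s8.png

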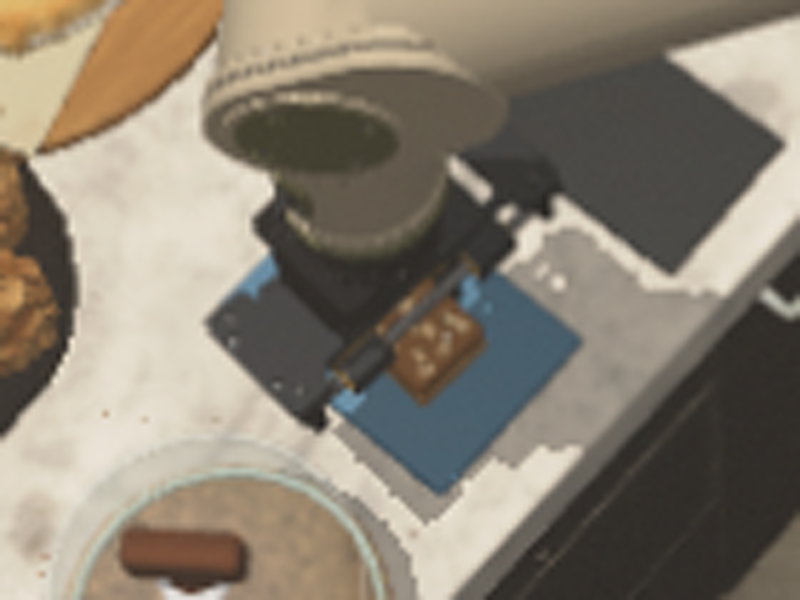

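jog_arm(
  commands=[
    {"translation": [1,-15,5],"twist": 0},
    {"translation": [2,-30,0],"twist": 0},
    {"translation": [2,-40,0],"twist": 0},
    {"translation": [2,-40,0],"twist": 0},
    {"translation": [1,-35,0],"twist": 0},
    {"translation": [0,-20,-5],"twist": 0},
    {"translation": [0,-10,-15],"twist": 0},
    {"translation": [0,0,-15],"twist": 0},
    {"translation": [0,0,-12],"twist": 0},
    {"translation": [0,0,-6],"twist": 0},
    {"translation": [0,0,-3],"twist": 0},
    {"translation": [0,0,0],"twist": 0},
  ],
)

```text
time: 13.65
ee_pos: [0.4921, 0.036, 0.0185]
eef_rot: [-0.483, 0.516, -0.516, 0.483]
ft_force: [1.0, 0.5, -0.5]
width: 0.0516
```

jog_arm(
  commands=[
    {"translation": [0,0,-1],"twist": 0},
    {"translation": [0,0,0],"twist": 0},
  ],
)

```text
time: 13.85
ee_pos: [0.4925, 0.0357, 0.0179]
eef_rot: [0.483, -0.516, 0.517, -0.483]
ft_force: [0.3, -0.8, -0.9]
width: 0.0518
```

jog_arm(
  commands=[
    {"translation": [0,0,0],"twist": 0},
    {"translation": [0,0,0],"twist": 0},
    {"translation": [0,0,0],"twist": 0},
    {"translation": [0,0,0],"twist": 0},
    {"translation": [0,0,0],"twist": 0},
    {"translation": [0,0,20],"twist": 0},
    {"translation": [0,0,30],"twist": 0},
    {"translation": [0,0,40],"twist": 0},
    {"translation": [0,0,40],"twist": 0},
  ],
  grip=0,
)

```text
time: 14.75
ee_pos: [0.4917, 0.0357, 0.1488]
eef_rot: [-0.483, 0.517, -0.516, 0.483]
ft_force: [1.3, -0.5, 0.1]
width: 0.087
```

jog_arm(
  commands=[
    {"translation": [4,-25,0],"twist": -0.01},
    {"translation": [4,-35,0],"twist": -0.02},
    {"translation": [4,-40,0],"twist": -0.02},
    {"translation": [4,-40,0],"twist": -0.02},
    {"translation": [4,-40,0],"twist": -0.02},
    {"translation": [4,-40,0],"twist": -0.02},
    {"translation": [4,-40,0],"twist": -0.02},
    {"translation": [4,-30,0],"twist": -0.01},
    {"translation": [3,-16,0],"twist": 0},
    {"translation": [3,-5,0],"twist": 0},
    {"translation": [0,0,-20],"twist": 0},
    {"translation": [0,0,-30],"twist": 0},
    {"translation": [0,0,-10],"twist": 0},
    {"translation": [0,0,0],"twist": 0},
  ],
)

```text
time: 16.15
ee_pos: [0.5296, -0.2735, 0.0863]
eef_rot: [-0.446, 0.55, -0.548, 0.446]
ft_force: [0.1, 0.6, 0.6]
width: 0.0873
```

```bash
python3 - <<'E'
from m import *
tool()
c=camera('top');crop(c,180,150,240,120,'t9.png');s=camera('scene');crop(s,180,90,200,150,'s9.png')
E
```

```text
t 16.15 ee [ 0.5296 -0.2735  0.0863] jawx [-0.204 -0.979 -0.001] fing [-0.003  0.002 -1.   ] w 0.0873 f [0.07 0.65 0.55] q [ 0.66  0.4  -0.32  1.68  0.14  1.09 -1.48]
t9.png scale 3.3333333333333335
s9.png scale 4.0
```

View pics/t9.png

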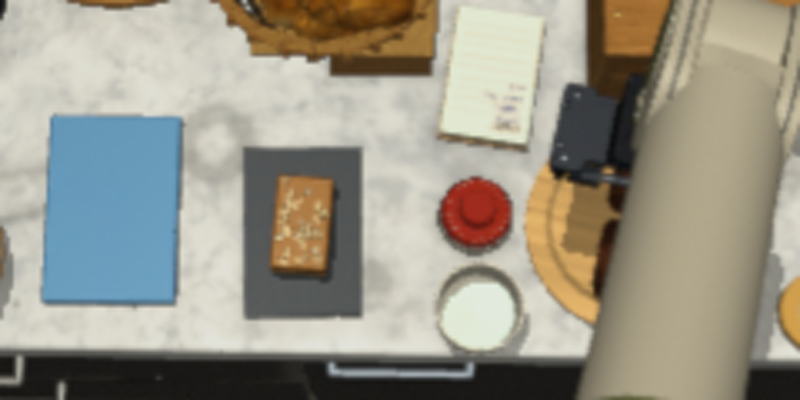

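View pics/s9.png

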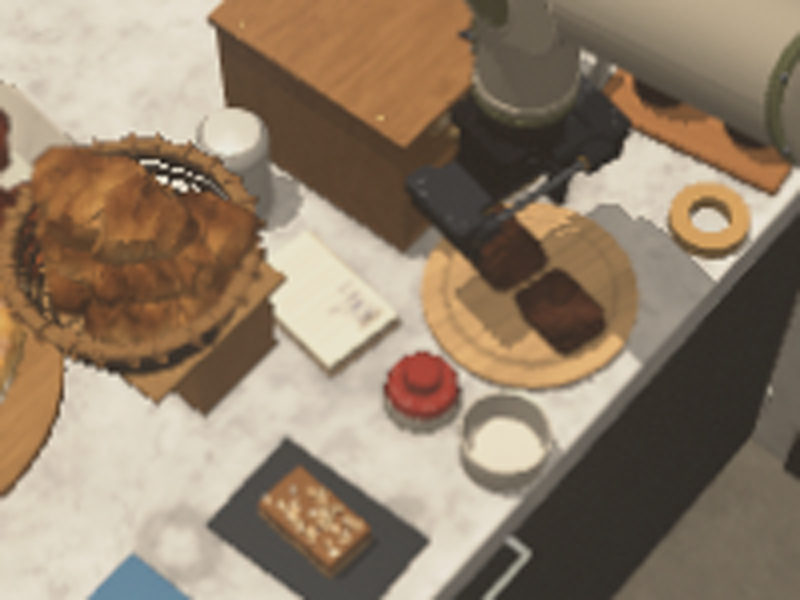

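```bash
python3 m1.py | egrep 'top|scene|board'; python3 - <<'E'
from m import *
for n in ['top','scene']:
    c=camera(n);H,S,V=masks(c)
    rectinfo(c,(H<30)&(S>60)&roi(c,(.42,-.03),(.56,.1),.039),.039,'slice')
E
```

```text
top
board rect [509.9 212.1] size [123.2 175. ] longang 0.8 centroid [508.6 211.9] circ 510.2 210.8 104.9 px [193 185  41  56]
scene
board rect [512.4 215.2] size [121.2 174.1] longang 0.1 centroid [510.7 215.9] circ 513.2 215.0 103.6 px [189 229  62  57]
slice rect [491.8  33.4] size [54.5 93.1] longang -3.6 centroid [491.4  33.4] circ 491.9 32.6 50.8 px [261 202  20  31]
slice rect [494.4  39.6] size [60.6 97.5] longang -3.6 centroid [493.6  39.9] circ 494.5 40.0 54.3 px [244 206  29  29]
```

jog_arm(
  commands=[
    {"translation": [0,-3,-15],"twist": 0},
    {"translation": [0,0,-20],"twist": 0},
    {"translation": [0,0,-15],"twist": 0},
    {"translation": [0,0,-10],"twist": 0},
    {"translation": [0,0,0],"twist": 0},
    {"translation": [0,0,0],"twist": 0},
  ],
)

```text
time: 17.05
ee_pos: [0.5304, -0.2784, 0.0277]
eef_rot: [0.446, -0.549, 0.549, -0.446]
ft_force: [0.0, -0.3, 0.1]
width: 0.0873
```

jog_arm(
  commands=[
    {"translation": [0,0,0],"twist": 0},
    {"translation": [0,0,0],"twist": 0},
    {"translation": [0,0,0],"twist": 0},
    {"translation": [0,0,0],"twist": 0},
    {"translation": [0,0,0],"twist": 0},
    {"translation": [0,0,0],"twist": 0},
    {"translation": [0,0,0],"twist": 0},
  ],
  grip=1,
  grip_force=12,
)

```text
time: 17.75
ee_pos: [0.5302, -0.2784, 0.0277]
eef_rot: [0.446, -0.549, 0.549, -0.446]
ft_force: [-1.1, 0.7, 2.7]
width: 0.0554
```

jog_arm(
  commands=[
    {"translation": [0,0,5],"twist": 0},
    {"translation": [0,0,10],"twist": 0},
    {"translation": [0,0,20],"twist": 0},
    {"translation": [0,0,25],"twist": 0},
    {"translation": [0,0,25],"twist": 0},
    {"translation": [0,0,15],"twist": 0},
    {"translation": [0,0,0],"twist": 0},
  ],
)

```text
time: 18.45
ee_pos: [0.5314, -0.2789, 0.1302]
eef_rot: [0.445, -0.548, 0.55, -0.446]
ft_force: [0.3, -0.4, -1.0]
width: 0.0552
```

```bash
python3 - <<'E'
from m import *
tool()
s=camera('scene');crop(s,240,90,140,105,'s10.png')
E
```

```text
t 18.45 ee [ 0.5314 -0.2789  0.1302] jawx [-0.206 -0.979  0.001] fing [ 0.004 -0.002 -1.   ] w 0.0552 f [ 0.32 -0.42 -0.99] q [ 0.67  0.36 -0.32  1.63  0.12  1.16 -1.46]
s10.png scale 5.714285714285714
```

View pics/s10.png

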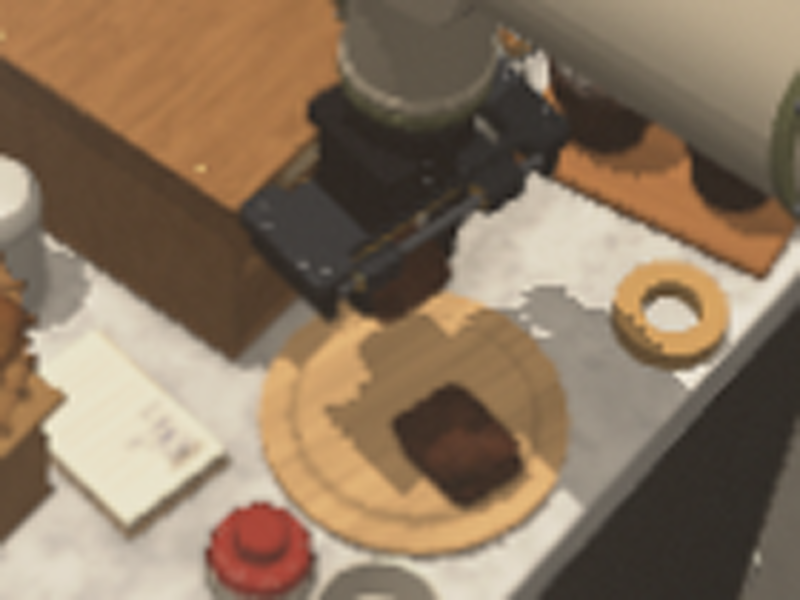

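jog_arm(
  commands=[
    {"translation": [-10,10,0],"twist": 0},
    {"translation": [-10,20,0],"twist": 0.01},
    {"translation": [-10,30,0],"twist": 0.02},
    {"translation": [-10,40,0],"twist": 0.02},
    {"translation": [-10,40,0],"twist": 0.02},
    {"translation": [0,40,0],"twist": 0.02},
    {"translation": [0,40,0],"twist": 0.02},
    {"translation": [0,40,0],"twist": 0.02},
    {"translation": [0,40,0],"twist": 0.02},
    {"translation": [0,40,0],"twist": 0.02},
    {"translation": [0,40,0],"twist": 0.01},
    {"translation": [10,40,0],"twist": 0.01},
    {"translation": [15,30,0],"twist": 0.01},
    {"translation": [15,25,0],"twist": 0},
    {"translation": [13,15,0],"twist": 0},
    {"translation": [10,0,-20],"twist": 0},
    {"translation": [0,0,-20],"twist": 0},
    {"translation": [0,0,-15],"twist": 0},
    {"translation": [0,0,0],"twist": 0},
    {"translation": [0,0,0],"twist": 0},
  ],
)

```text
time: 20.5
ee_pos: [0.5428, 0.2116, 0.0724]
eef_rot: [-0.498, 0.502, -0.502, 0.498]
ft_force: [0.1, 0.0, -0.5]
width: 0.0553
```

```bash
python3 - <<'E'
from m import *
tool()
s=camera('scene');crop(s,150,180,140,105,'s11.png')
c=camera('top');crop(c,320,170,120,90,'t11.png');crop(c,150,160,140,105,'t11b.png')
H,S,V=masks(c);rectinfo(c,(V<75)&roi(c,(.42,-.35),(.6,-.2),.05),.05,'near')
E
```

```text
t 20.5 ee [0.5428 0.2116 0.0724] jawx [-0.007 -1.     0.   ] fing [-0.001 -0.    -1.   ] w 0.0553 f [ 0.07  0.02 -0.47] q [ 0.07  0.45 -0.63  1.72  0.29  1.08 -2.24]
s11.png scale 5.714285714285714
t11.png scale 6.666666666666667
t11b.png scale 5.714285714285714
near rect [ 456.4 -260.9] size [51.2 71.7] longang -13.0 centroid [ 456.4 -259.5] circ 456.9 -260.2 39.8 px [358 217  19  25]
```

View pics/s11.png

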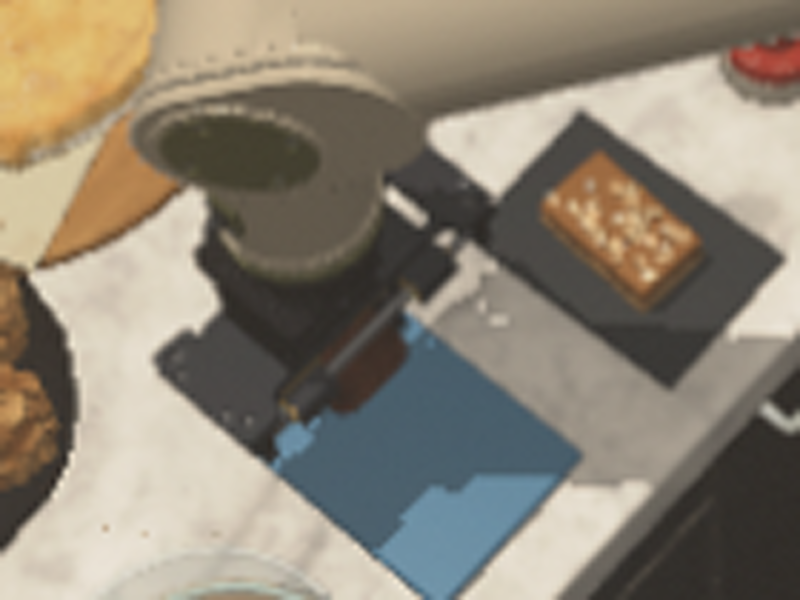

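View pics/t11b.png

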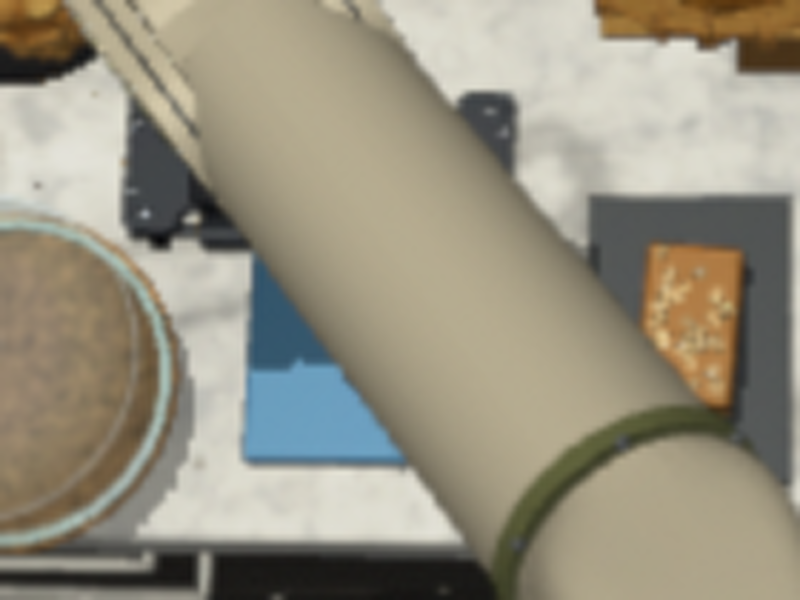

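jog_arm(
  commands=[
    {"translation": [0,1,-15],"twist": 0},
    {"translation": [0,0,-15],"twist": 0},
    {"translation": [0,0,-10],"twist": 0},
    {"translation": [0,0,-5],"twist": 0},
    {"translation": [0,0,-3],"twist": 0},
    {"translation": [0,0,-2],"twist": 0},
    {"translation": [0,0,0],"twist": 0},
    {"translation": [0,0,0],"twist": 0},
  ],
)

```text
time: 21.4
ee_pos: [0.5434, 0.2128, 0.0229]
eef_rot: [0.498, -0.502, 0.502, -0.498]
ft_force: [-0.1, 0.0, -0.4]
width: 0.0552
```

Release, rise, return toward the near brownie (centre about 0.457, −0.2605; angle −12.8°).

jog_arm(
  commands=[
    {"translation": [0,0,-1],"twist": 0},
    {"translation": [0,0,0],"twist": 0},
  ],
)

```text
time: 21.6
ee_pos: [0.5434, 0.2127, 0.0218]
eef_rot: [0.498, -0.502, 0.502, -0.498]
ft_force: [0.3, 0.4, -1.0]
width: 0.0555
```

jog_arm(
  commands=[
    {"translation": [0,0,0],"twist": 0},
    {"translation": [0,0,0],"twist": 0},
    {"translation": [0,0,0],"twist": 0},
    {"translation": [0,0,0],"twist": 0},
    {"translation": [0,0,0],"twist": 0},
    {"translation": [0,0,20],"twist": 0},
    {"translation": [0,0,30],"twist": 0},
    {"translation": [0,0,40],"twist": 0},
    {"translation": [0,0,30],"twist": 0},
  ],
  grip=0,
)

```text
time: 22.5
ee_pos: [0.5434, 0.213, 0.1438]
eef_rot: [0.498, -0.502, 0.502, -0.499]
ft_force: [1.4, -0.4, 0.0]
width: 0.0868
```

jog_arm(
  commands=[
    {"translation": [-8,-20,0],"twist": 0},
    {"translation": [-8,-30,0],"twist": -0.02},
    {"translation": [-8,-40,0],"twist": -0.02},
    {"translation": [-8,-40,0],"twist": -0.02},
    {"translation": [-8,-40,0],"twist": -0.02},
    {"translation": [-8,-40,0],"twist": -0.02},
    {"translation": [-8,-40,0],"twist": -0.02},
    {"translation": [-5,-40,0],"twist": -0.02},
    {"translation": [-5,-40,0],"twist": -0.02},
    {"translation": [-5,-40,0],"twist": -0.02},
    {"translation": [-5,-40,0],"twist": -0.02},
    {"translation": [-5,-35,0],"twist": -0.02},
    {"translation": [-2,-18,0],"twist": 0},
    {"translation": [0,-10,0],"twist": 0},
    {"translation": [0,0,-25],"twist": 0},
    {"translation": [0,0,-30],"twist": 0},
    {"translation": [0,0,0],"twist": 0},
    {"translation": [0,0,0],"twist": 0},
  ],
)

```text
time: 24.3
ee_pos: [0.4604, -0.2595, 0.087]
eef_rot: [-0.44, 0.553, -0.553, 0.44]
ft_force: [1.1, 0.1, 1.2]
width: 0.0868
```

```bash
python3 - <<'E'
from m import *
tool()
c=camera('top');crop(c,180,150,240,120,'t12.png');s=camera('scene');crop(s,180,90,200,180,'s12.png')
H,S,V=masks(c);rectinfo(c,(V<75)&roi(c,(.42,.15),(.62,.27),.045),.045,'br on board')
E
```

```text
t 24.3 ee [ 0.4604 -0.2595  0.087 ] jawx [-0.224 -0.975 -0.001] fing [-0.     0.001 -1.   ] w 0.0868 f [1.08 0.08 1.18] q [ 0.73  0.27 -0.34  1.86  0.1   1.04 -1.45]
t12.png scale 3.3333333333333335
s12.png scale 3.3333333333333335
br on board rect [549.  206.4] size [55.4 72.5] longang 0.8 centroid [548.3 206.8] circ 550.2 205.7 40.6 px [205 186  19  24]
```

View pics/t12.png

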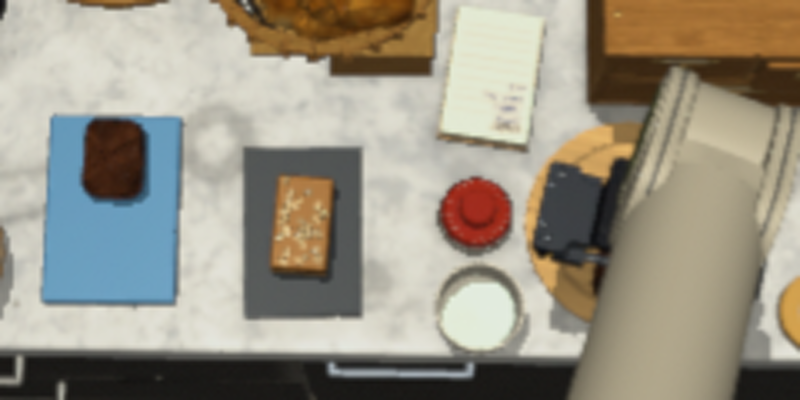

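View pics/s12.png

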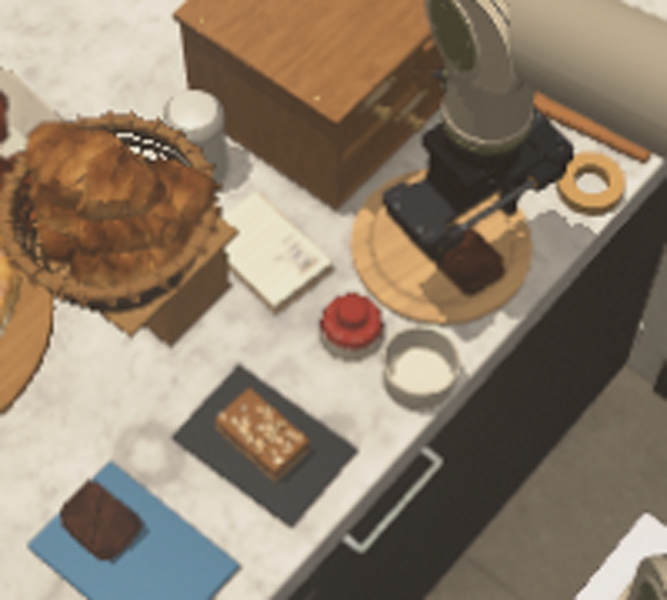

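jog_arm(
  commands=[
    {"translation": [-3,-1,-15],"twist": 0},
    {"translation": [0,0,-20],"twist": 0},
    {"translation": [0,0,-15],"twist": 0},
    {"translation": [0,0,-10],"twist": 0},
    {"translation": [0,0,0],"twist": 0},
    {"translation": [0,0,0],"twist": 0},
  ],
)

```text
time: 25.0
ee_pos: [0.4576, -0.2615, 0.0271]
eef_rot: [0.44, -0.553, 0.554, -0.44]
ft_force: [0.4, 0.9, 0.3]
width: 0.0867
```

jog_arm(
  commands=[
    {"translation": [0,0,0],"twist": 0},
    {"translation": [0,0,0],"twist": 0},
    {"translation": [0,0,0],"twist": 0},
    {"translation": [0,0,0],"twist": 0},
    {"translation": [0,0,0],"twist": 0},
    {"translation": [0,0,0],"twist": 0},
    {"translation": [0,0,0],"twist": 0},
  ],
  grip=1,
  grip_force=12,
)

```text
time: 25.7
ee_pos: [0.4572, -0.2614, 0.0267]
eef_rot: [0.44, -0.553, 0.554, -0.44]
ft_force: [-0.5, 0.3, 2.8]
width: 0.0574
```

jog_arm(
  commands=[
    {"translation": [0,0,5],"twist": 0},
    {"translation": [0,0,10],"twist": 0},
    {"translation": [0,0,20],"twist": 0},
    {"translation": [0,0,25],"twist": 0},
    {"translation": [0,0,25],"twist": 0},
    {"translation": [0,0,15],"twist": 0},
    {"translation": [0,0,0],"twist": 0},
  ],
)

```text
time: 26.4
ee_pos: [0.4585, -0.2621, 0.1295]
eef_rot: [0.44, -0.552, 0.555, -0.441]
ft_force: [-0.0, 0.3, -0.7]
width: 0.057
```

```bash
python3 - <<'E'
from m import *
tool()
s=camera('scene');crop(s,240,90,140,105,'s13.png')
E
```

```text
t 26.4 ee [ 0.4585 -0.2621  0.1295] jawx [-0.225 -0.974  0.002] fing [ 0.004 -0.003 -1.   ] w 0.057 f [-0.02  0.29 -0.74] q [ 0.74  0.21 -0.35  1.82  0.08  1.12 -1.43]
s13.png scale 5.714285714285714
```

View pics/s13.png

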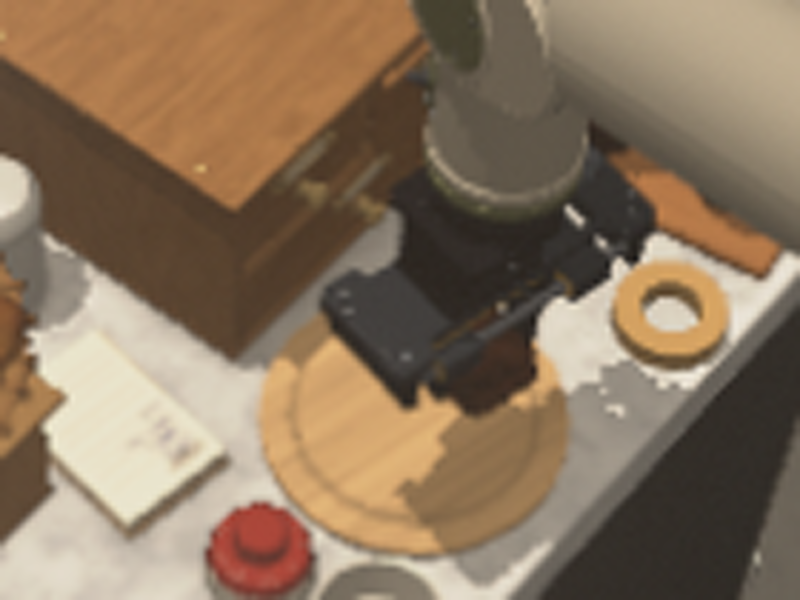

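jog_arm(
  commands=[
    {"translation": [0,10,0],"twist": 0},
    {"translation": [0,20,0],"twist": 0.02},
    {"translation": [0,30,0],"twist": 0.02},
    {"translation": [0,40,0],"twist": 0.02},
    {"translation": [0,40,0],"twist": 0.02},
    {"translation": [0,40,0],"twist": 0.02},
    {"translation": [0,40,0],"twist": 0.02},
    {"translation": [0,40,0],"twist": 0.02},
    {"translation": [0,40,0],"twist": 0.02},
    {"translation": [0,40,0],"twist": 0.02},
    {"translation": [1,40,0],"twist": 0.02},
    {"translation": [4,40,0],"twist": 0.02},
    {"translation": [4,30,0],"twist": 0},
    {"translation": [1,15,0],"twist": 0},
    {"translation": [0,8,0],"twist": 0},
    {"translation": [0,0,-20],"twist": 0},
    {"translation": [0,0,-20],"twist": 0},
    {"translation": [0,0,-15],"twist": 0},
    {"translation": [0,0,0],"twist": 0},
    {"translation": [0,0,0],"twist": 0},
  ],
)

```text
time: 28.45
ee_pos: [0.4669, 0.2116, 0.0717]
eef_rot: [-0.498, 0.502, -0.502, 0.498]
ft_force: [0.9, -0.3, -0.9]
width: 0.0573
```

```bash
python3 - <<'E'
from m import *
tool()
s=camera('scene');crop(s,150,180,140,105,'s14.png')
E
```

```text
t 28.45 ee [0.4669 0.2116 0.0717] jawx [-0.007 -1.     0.   ] fing [-0. -0. -1.] w 0.0573 f [ 0.92 -0.27 -0.93] q [ 0.13  0.32 -0.73  1.89  0.24  1.02 -2.28]
s14.png scale 5.714285714285714
```

View pics/s14.png

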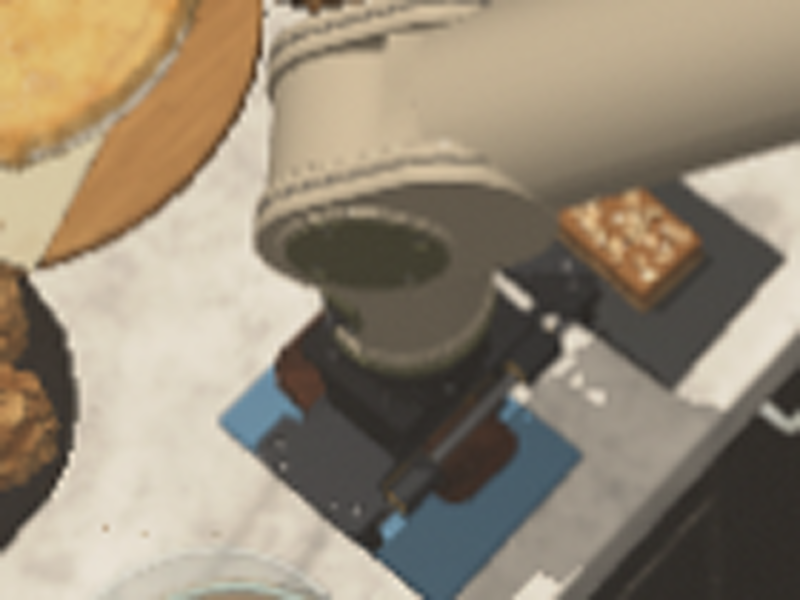

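jog_arm(
  commands=[
    {"translation": [-1,0,-15],"twist": 0},
    {"translation": [0,0,-15],"twist": 0},
    {"translation": [0,0,-10],"twist": 0},
    {"translation": [0,0,-5],"twist": 0},
    {"translation": [0,0,-3],"twist": 0},
    {"translation": [0,0,-2],"twist": 0},
    {"translation": [0,0,0],"twist": 0},
    {"translation": [0,0,0],"twist": 0},
  ],
)

```text
time: 29.3
ee_pos: [0.4664, 0.2117, 0.0219]
eef_rot: [0.498, -0.502, 0.502, -0.498]
ft_force: [-0.6, 0.4, -0.8]
width: 0.0571
```

jog_arm(
  commands=[
    {"translation": [0,0,-1],"twist": 0},
    {"translation": [0,0,0],"twist": 0},
  ],
)

```text
time: 29.5
ee_pos: [0.4664, 0.2117, 0.0208]
eef_rot: [0.498, -0.502, 0.502, -0.498]
ft_force: [-0.1, -0.3, 0.2]
width: 0.057
```

jog_arm(
  commands=[
    {"translation": [0,0,0],"twist": 0},
    {"translation": [0,0,0],"twist": 0},
    {"translation": [0,0,0],"twist": 0},
    {"translation": [0,0,0],"twist": 0},
    {"translation": [0,0,0],"twist": 0},
    {"translation": [0,0,20],"twist": 0},
    {"translation": [0,0,30],"twist": 0},
    {"translation": [0,0,30],"twist": 0},
    {"translation": [0,0,0],"twist": 0},
  ],
  grip=0,
)

```text
time: 30.4
ee_pos: [0.4682, 0.2128, 0.1043]
eef_rot: [0.496, -0.501, 0.503, -0.5]
ft_force: [0.7, -0.0, -0.7]
width: 0.0875
```

jog_arm(
  commands=[
    {"translation": [3,-15,0],"twist": -0.01},
    {"translation": [4,-30,0],"twist": -0.01},
    {"translation": [5,-40,0],"twist": -0.02},
    {"translation": [5,-40,0],"twist": -0.01},
    {"translation": [5,-30,0],"twist": -0.01},
    {"translation": [3,-15,0],"twist": 0},
    {"translation": [1,-6,-15],"twist": 0},
    {"translation": [0,0,-20],"twist": 0},
    {"translation": [0,0,0],"twist": 0},
    {"translation": [0,0,0],"twist": 0},
  ],
)

```text
time: 31.4
ee_pos: [0.4913, 0.0361, 0.0647]
eef_rot: [-0.484, 0.517, -0.516, 0.483]
ft_force: [0.7, 0.2, 0.1]
width: 0.0869
```

```bash
python3 - <<'E'
from m import *
tool()
c=camera('top');crop(c,150,150,200,120,'t15.png');s=camera('scene');crop(s,150,160,160,120,'s15.png')
E
```

```text
t 31.4 ee [0.4913 0.0361 0.0647] jawx [-0.066 -0.998 -0.   ] fing [-0.002  0.    -1.   ] w 0.0869 f [0.71 0.23 0.06] q [ 0.4   0.26 -0.62  1.95  0.18  0.99 -1.95]
t15.png scale 4.0
s15.png scale 5.0
```

View pics/t15.png

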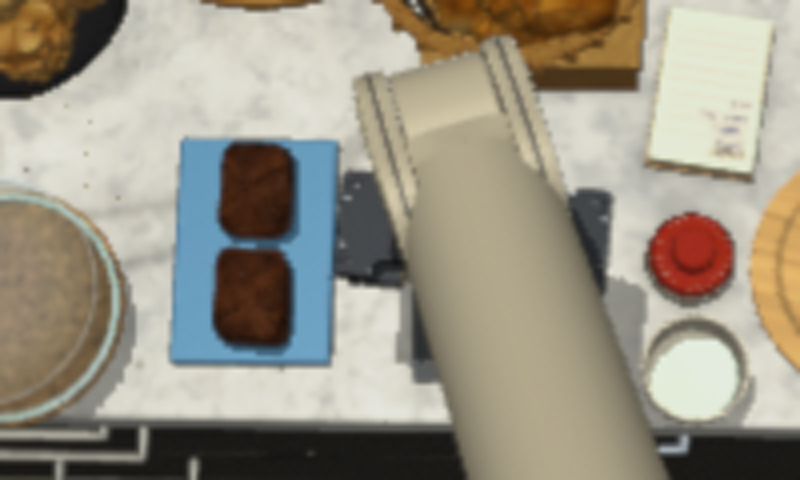

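View pics/s15.png

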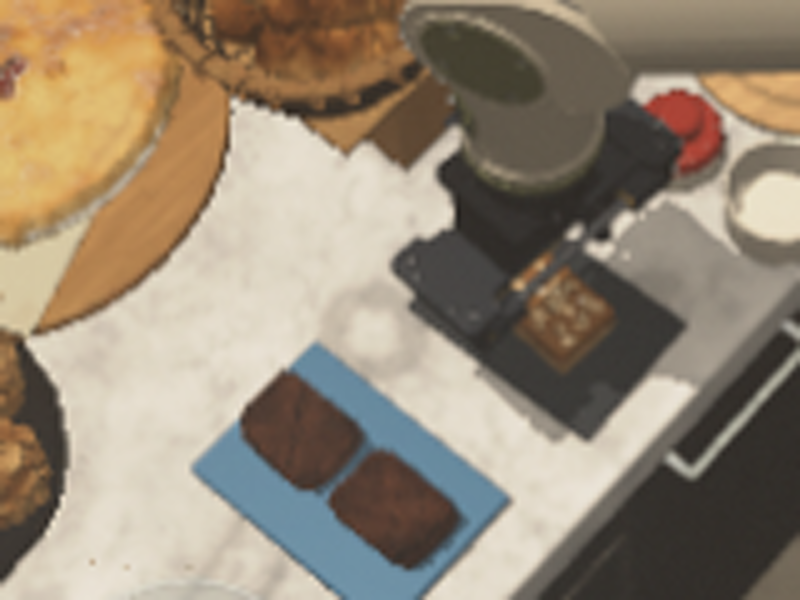

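jog_arm(
  commands=[
    {"translation": [1,0,-15],"twist": 0},
    {"translation": [0,0,-15],"twist": 0},
    {"translation": [0,0,-12],"twist": 0},
    {"translation": [0,0,-5],"twist": 0},
    {"translation": [0,0,0],"twist": 0},
    {"translation": [0,0,0],"twist": 0},
  ],
)

```text
time: 32.1
ee_pos: [0.4933, 0.0357, 0.0187]
eef_rot: [-0.483, 0.517, -0.516, 0.483]
ft_force: [0.3, -0.4, -0.6]
width: 0.0869
```

jog_arm(
  commands=[
    {"translation": [0,0,0],"twist": 0},
    {"translation": [0,0,0],"twist": 0},
    {"translation": [0,0,0],"twist": 0},
    {"translation": [0,0,0],"twist": 0},
    {"translation": [0,0,0],"twist": 0},
    {"translation": [0,0,0],"twist": 0},
    {"translation": [0,0,0],"twist": 0},
  ],
  grip=1,
  grip_force=12,
)

```text
time: 32.8
ee_pos: [0.4932, 0.0356, 0.0186]
eef_rot: [0.483, -0.516, 0.517, -0.483]
ft_force: [-0.8, -0.2, 1.0]
width: 0.0518
```

jog_arm(
  commands=[
    {"translation": [0,0,5],"twist": 0},
    {"translation": [0,0,10],"twist": 0},
    {"translation": [0,0,20],"twist": 0},
    {"translation": [0,0,30],"twist": 0},
    {"translation": [0,0,30],"twist": 0},
    {"translation": [0,0,10],"twist": 0},
    {"translation": [0,0,0],"twist": 0},
  ],
)

```text
time: 33.5
ee_pos: [0.4941, 0.0356, 0.1252]
eef_rot: [0.482, -0.516, 0.517, -0.484]
ft_force: [-0.1, 0.1, -1.6]
width: 0.052
```

jog_arm(
  commands=[
    {"translation": [0,-15,0],"twist": 0},
    {"translation": [0,-25,0],"twist": 0},
    {"translation": [0,-35,0],"twist": 0},
    {"translation": [0,-40,0],"twist": 0},
    {"translation": [0,-40,0],"twist": 0},
    {"translation": [0,-40,0],"twist": 0},
    {"translation": [2,-40,0],"twist": 0},
    {"translation": [2,-35,0],"twist": 0},
    {"translation": [2,-25,0],"twist": 0},
    {"translation": [2,-13,0],"twist": 0},
    {"translation": [0,0,-20],"twist": 0},
    {"translation": [0,0,-25],"twist": 0},
    {"translation": [0,0,-20],"twist": 0},
    {"translation": [0,0,0],"twist": 0},
    {"translation": [0,0,0],"twist": 0},
  ],
)

```text
time: 35.0
ee_pos: [0.5011, -0.2714, 0.0583]
eef_rot: [-0.483, 0.517, -0.516, 0.483]
ft_force: [-0.1, -0.5, -0.8]
width: 0.0516
```

jog_arm(
  commands=[
    {"translation": [0,0,-15],"twist": 0},
    {"translation": [0,0,-10],"twist": 0},
    {"translation": [0,0,-4],"twist": 0},
    {"translation": [0,0,-2],"twist": 0},
    {"translation": [0,0,0],"twist": 0},
    {"translation": [0,0,0],"twist": 0},
  ],
)

```text
time: 35.6
ee_pos: [0.5014, -0.2725, 0.0279]
eef_rot: [0.483, -0.516, 0.517, -0.483]
ft_force: [0.7, -0.3, -1.7]
width: 0.0515
```

jog_arm(
  commands=[
    {"translation": [0,0,-1],"twist": 0},
    {"translation": [0,0,-1],"twist": 0},
    {"translation": [0,0,0],"twist": 0},
  ],
)

```text
time: 35.9
ee_pos: [0.5015, -0.2726, 0.0266]
eef_rot: [0.483, -0.516, 0.517, -0.483]
ft_force: [-2.4, 0.5, 8.3]
width: 0.0519
```

jog_arm(
  commands=[
    {"translation": [0,0,0],"twist": 0},
    {"translation": [0,0,0],"twist": 0},
    {"translation": [0,0,0],"twist": 0},
    {"translation": [0,0,0],"twist": 0},
    {"translation": [0,0,0],"twist": 0},
    {"translation": [0,0,20],"twist": 0},
    {"translation": [0,0,40],"twist": 0},
    {"translation": [0,0,50],"twist": 0},
    {"translation": [0,0,50],"twist": 0},
    {"translation": [0,0,14],"twist": 0},
  ],
  grip=0,
)

```text
time: 36.9
ee_pos: [0.5033, -0.2731, 0.2055]
eef_rot: [0.482, -0.514, 0.519, -0.484]
ft_force: [1.1, 0.2, -0.4]
width: 0.0872
```

jog_arm(
  commands=[
    {"translation": [-4,15,0],"twist": 0.03},
    {"translation": [-4,30,0],"twist": 0.03},
    {"translation": [-4,40,0],"twist": 0.04},
    {"translation": [-4,40,0],"twist": 0.04},
    {"translation": [-4,40,0],"twist": 0.04},
    {"translation": [-4,40,0],"twist": 0.04},
    {"translation": [-4,40,0],"twist": 0.04},
    {"translation": [-4,40,0],"twist": 0.04},
    {"translation": [-4,40,0],"twist": 0.04},
    {"translation": [0,40,0],"twist": 0.04},
    {"translation": [0,40,0],"twist": 0.04},
    {"translation": [0,40,0],"twist": 0.04},
    {"translation": [0,40,0],"twist": 0.04},
    {"translation": [0,40,0],"twist": 0.04},
    {"translation": [0,40,0],"twist": 0.04},
    {"translation": [0,40,0],"twist": 0.04},
    {"translation": [0,40,0],"twist": 0.04},
    {"translation": [0,25,0],"twist": 0.03},
    {"translation": [0,10,0],"twist": 0},
    {"translation": [0,0,0],"twist": 0},
  ],
)

```text
time: 38.9
ee_pos: [0.4634, 0.4086, 0.1981]
eef_rot: [0.63, -0.323, 0.321, -0.629]
ft_force: [-0.1, 0.2, -0.4]
width: 0.087
```

```bash
python3 - <<'E'
from m import *
tool()
c=camera('top');crop(c,320,170,120,90,'t16.png');s=camera('scene');crop(s,130,220,140,105,'s16.png')
H,S,V=masks(c);m=((H<30)&(S>40)).astype(np.uint8)
rectinfo(c,(H>8)&(H<24)&(S>70)&roi(c,(.36,-.42),(.62,-.16)),.012,'base')
E
```

```text
t 38.9 ee [0.4634 0.4086 0.1981] jawx [ 0.586 -0.811 -0.001] fing [-0.002 -0.001 -1.   ] w 0.087 f [-0.11  0.18 -0.44] q [-0.13  0.48 -0.9   1.48  0.38  1.37 -2.  ]
t16.png scale 6.666666666666667
s16.png scale 5.714285714285714
base rect [ 500.7 -272.1] size [196.4 200.4] longang -45.1 centroid [ 499.2 -271.7] circ 500.4 -272.2 100.6 px [337 186  65  64]
```

View pics/t16.png

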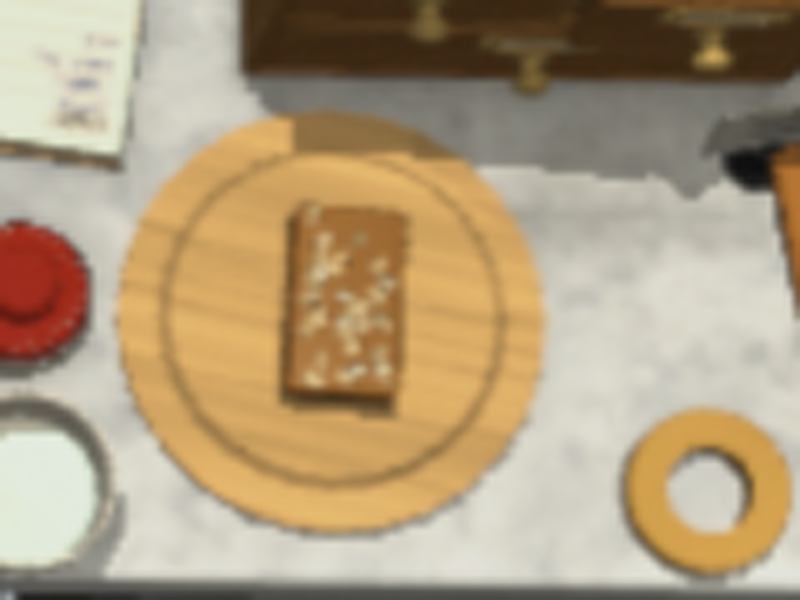

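View pics/s16.png

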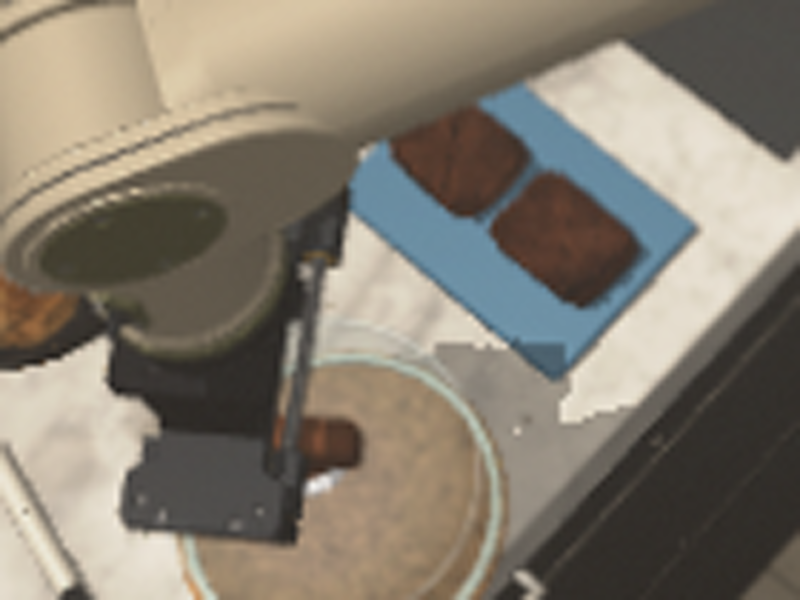

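jog_arm(
  commands=[
    {"translation": [2,0,-20],"twist": 0},
    {"translation": [0,0,-25],"twist": 0},
    {"translation": [0,0,-20],"twist": 0},
    {"translation": [0,0,-12],"twist": 0},
    {"translation": [0,0,0],"twist": 0},
    {"translation": [0,0,0],"twist": 0},
  ],
)

```text
time: 39.6
ee_pos: [0.4676, 0.4073, 0.1234]
eef_rot: [-0.629, 0.323, -0.323, 0.629]
ft_force: [0.2, 0.2, 0.6]
width: 0.087
```

jog_arm(
  commands=[
    {"translation": [-2,0,-2],"twist": 0},
    {"translation": [0,0,0],"twist": 0},
    {"translation": [0,0,0],"twist": 0},
  ],
)

```text
time: 39.9
ee_pos: [0.4652, 0.4078, 0.1211]
eef_rot: [-0.629, 0.323, -0.323, 0.629]
ft_force: [0.3, 0.3, -0.2]
width: 0.0868
```

jog_arm(
  commands=[
    {"translation": [0,0,0],"twist": 0},
    {"translation": [0,0,0],"twist": 0},
    {"translation": [0,0,0],"twist": 0},
    {"translation": [0,0,0],"twist": 0},
    {"translation": [0,0,0],"twist": 0},
    {"translation": [0,0,0],"twist": 0},
    {"translation": [0,0,0],"twist": 0},
    {"translation": [0,0,0],"twist": 0},
    {"translation": [0,0,0],"twist": 0},
    {"translation": [0,0,0],"twist": 0},
  ],
  grip=1,
  grip_force=25,
)

```text
time: 40.9
ee_pos: [0.4651, 0.4076, 0.1206]
eef_rot: [0.629, -0.323, 0.323, -0.629]
ft_force: [0.4, 0.8, -0.7]
width: 0.0218
```

jog_arm(
  commands=[
    {"translation": [0,0,5],"twist": 0},
    {"translation": [0,0,10],"twist": 0},
    {"translation": [0,0,20],"twist": 0},
    {"translation": [0,0,25],"twist": 0},
    {"translation": [0,0,25],"twist": 0},
    {"translation": [0,0,15],"twist": 0},
    {"translation": [0,0,8],"twist": 0},
    {"translation": [0,0,0],"twist": 0},
  ],
)

```text
time: 41.7
ee_pos: [0.4653, 0.4079, 0.2293]
eef_rot: [-0.629, 0.323, -0.323, 0.629]
ft_force: [0.2, 0.6, -3.9]
width: 0.0222
```

jog_arm(
  commands=[
    {"translation": [0,-10,0],"twist": 0},
    {"translation": [0,-20,0],"twist": -0.03},
    {"translation": [0,-35,0],"twist": -0.04},
    {"translation": [0,-40,0],"twist": -0.04},
    {"translation": [0,-40,0],"twist": -0.04},
    {"translation": [0,-40,0],"twist": -0.04},
    {"translation": [0,-40,0],"twist": -0.04},
    {"translation": [0,-40,0],"twist": -0.04},
    {"translation": [0,-40,0],"twist": -0.04},
    {"translation": [0,-40,0],"twist": -0.04},
    {"translation": [0,-40,0],"twist": -0.04},
    {"translation": [0,-40,0],"twist": -0.04},
    {"translation": [0,-40,0],"twist": -0.04},
    {"translation": [0,-40,0],"twist": -0.04},
    {"translation": [5,-40,0],"twist": -0.04},
    {"translation": [5,-40,0],"twist": -0.04},
    {"translation": [9,-40,0],"twist": -0.04},
    {"translation": [9,-30,0],"twist": -0.03},
    {"translation": [9,-20,0],"twist": -0.03},
    {"translation": [0,-5,0],"twist": 0},
  ],
)

```text
time: 43.7
ee_pos: [0.501, -0.2753, 0.2266]
eef_rot: [-0.482, 0.518, -0.517, 0.481]
ft_force: [-0.5, 0.6, -3.1]
width: 0.0215
```

jog_arm(
  commands=[
    {"translation": [0,0,-10],"twist": 0},
    {"translation": [0,0,-10],"twist": 0},
    {"translation": [0,0,-10],"twist": 0},
    {"translation": [0,0,0],"twist": 0},
    {"translation": [0,0,0],"twist": 0},
  ],
)

```text
time: 44.2
ee_pos: [0.502, -0.2718, 0.1984]
eef_rot: [-0.483, 0.516, -0.516, 0.483]
ft_force: [-0.3, -0.4, -3.0]
width: 0.0219
```

```bash
python3 - <<'E'
from m import *
tool()
c=camera('top');crop(c,320,160,140,105,'t17.png');s=camera('scene');crop(s,250,90,140,105,'s17.png')
E
```

```text
t 44.2 ee [ 0.502  -0.2718  0.1984] jawx [-0.066 -0.998 -0.   ] fing [-0.  0. -1.] w 0.0219 f [-0.27 -0.44 -2.98] q [ 0.8   0.26 -0.45  1.62  0.12  1.28 -1.31]
t17.png scale 5.714285714285714
s17.png scale 5.714285714285714
```

View pics/s17.png

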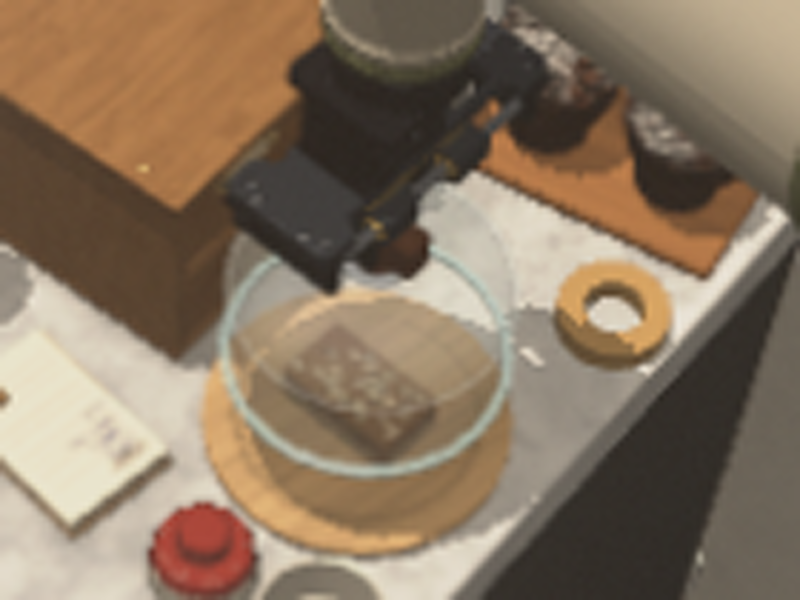

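View pics/t17.png

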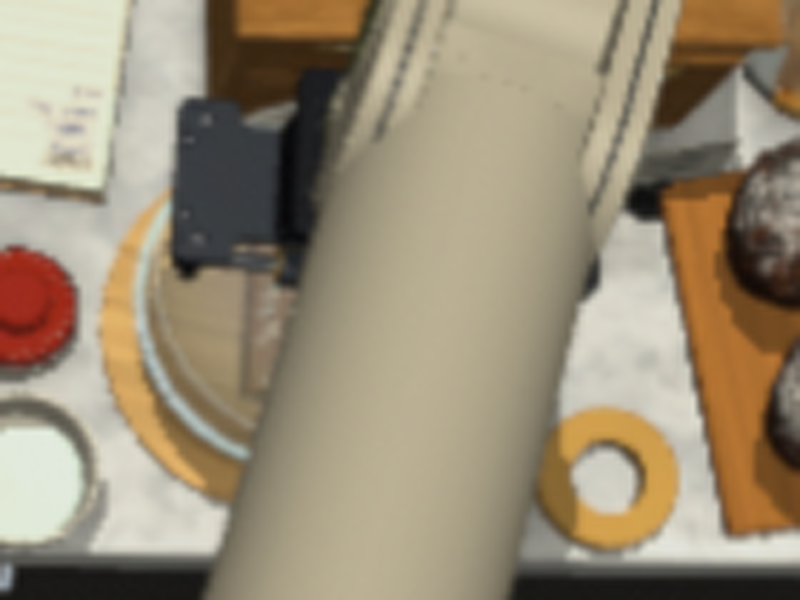

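```bash
python3 - <<'E'
from m import *
s=camera('scene')
a=np.linspace(0,2*np.pi,200)
for r,z,ctr in [(.089,.082,(.502,-.272)),(.1,.012,(.5005,-.272))]:
    P=np.c_[ctr[0]+r*np.cos(a),ctr[1]+r*np.sin(a),0*a+z];q=((proj(s,P)-[250,90])*5.714)+2.4
    print(q.min(0).round(),q.max(0).round())
E
```

```text
[225. 241.] [513. 481.]
[208. 291.] [520. 556.]
```

jog_arm(
  commands=[
    {"translation": [0,0,-15],"twist": 0},
    {"translation": [0,0,-15],"twist": 0},
    {"translation": [0,0,-15],"twist": 0},
    {"translation": [0,0,-10],"twist": 0},
    {"translation": [0,0,-5],"twist": 0},
    {"translation": [0,0,-3],"twist": 0},
    {"translation": [0,0,-3],"twist": 0},
    {"translation": [0,0,0],"twist": 0},
    {"translation": [0,0,0],"twist": 0},
  ],
)

```text
time: 45.25
ee_pos: [0.5024, -0.2725, 0.133]
eef_rot: [0.483, -0.516, 0.517, -0.483]
ft_force: [-0.2, -0.3, -3.4]
width: 0.022
```

jog_arm(
  commands=[
    {"translation": [0,0,-1],"twist": 0},
    {"translation": [0,0,-1],"twist": 0},
    {"translation": [0,0,0],"twist": 0},
  ],
)

```text
time: 45.55
ee_pos: [0.5021, -0.2724, 0.1305]
eef_rot: [-0.483, 0.517, -0.517, 0.483]
ft_force: [0.1, 0.3, -3.5]
width: 0.0215
```

jog_arm(
  commands=[
    {"translation": [0,0,-1],"twist": 0},
    {"translation": [0,0,-1],"twist": 0},
    {"translation": [0,0,0],"twist": 0},
    {"translation": [0,0,0],"twist": 0},
  ],
)

```text
time: 45.95
ee_pos: [0.5023, -0.2724, 0.1287]
eef_rot: [0.483, -0.516, 0.517, -0.483]
ft_force: [0.6, -0.3, -1.1]
width: 0.0223
```

jog_arm(
  commands=[
    {"translation": [0,0,-0.5],"twist": 0},
    {"translation": [0,0,0],"twist": 0},
  ],
)

```text
time: 46.15
ee_pos: [0.5025, -0.2725, 0.1285]
eef_rot: [0.483, -0.516, 0.517, -0.483]
ft_force: [1.1, -0.5, 0.8]
width: 0.0216
```

jog_arm(
  commands=[
    {"translation": [0,0,0],"twist": 0},
    {"translation": [0,0,0],"twist": 0},
    {"translation": [0,0,0],"twist": 0},
    {"translation": [0,0,0],"twist": 0},
    {"translation": [0,0,0],"twist": 0},
    {"translation": [0,0,0],"twist": 0},
    {"translation": [0,0,20],"twist": 0},
    {"translation": [0,0,30],"twist": 0},
    {"translation": [0,0,40],"twist": 0},
    {"translation": [0,0,20],"twist": 0},
  ],
  grip=0,
)

```text
time: 47.15
ee_pos: [0.5031, -0.2726, 0.2415]
eef_rot: [0.483, -0.515, 0.518, -0.483]
ft_force: [0.7, -0.6, 0.6]
width: 0.086
```

jog_arm(
  commands=[
    {"translation": [-5,30,0],"twist": 0},
    {"translation": [-5,40,0],"twist": 0},
    {"translation": [-5,40,0],"twist": 0},
    {"translation": [-5,40,0],"twist": 0},
    {"translation": [-5,40,0],"twist": 0},
    {"translation": [0,40,0],"twist": 0},
    {"translation": [0,40,0],"twist": 0},
    {"translation": [0,20,0],"twist": 0},
    {"translation": [0,0,0],"twist": 0},
    {"translation": [0,0,0],"twist": 0},
  ],
)

```text
time: 48.15
ee_pos: [0.4771, 0.0173, 0.2381]
eef_rot: [0.483, -0.516, 0.517, -0.483]
ft_force: [0.5, -0.1, -0.1]
width: 0.087
```

```bash
python3 - <<'E'
from m import *
tool()
c=camera('top');crop(c,320,170,120,90,'t18.png');s=camera('scene');crop(s,150,90,240,180,'s18.png');crop(s,260,120,120,90,'s18b.png')
H,S,V=masks(c)
rectinfo(c,(H<17)&(S>130)&(V<150)&roi(c,(.4,-.35),(.57,-.2),0.142),.142,'handle')
H,S,V=masks(s)
rectinfo(s,(H<17)&(S>130)&(V<150)&roi(s,(.45,-.42),(.62,-.2),0.142),.142,'handle scene')
for i,x in enumerate([(.42,.51),(.51,.62)]): rectinfo(s,(V<110)&(H<20)&roi(s,(x[0],.15),(x[1],.28),.048),.048,'br')
E
```

```text
t 48.15 ee [0.4771 0.0173 0.2381] jawx [-0.067 -0.998  0.001] fing [ 0.    -0.001 -1.   ] w 0.087 f [ 0.5  -0.05 -0.14] q [ 0.55  0.04 -0.69  1.78  0.02  1.33 -1.78]
t18.png scale 6.666666666666667
s18.png scale 3.3333333333333335
s18b.png scale 6.666666666666667
handle rect [ 502.4 -273. ] size [20.  61.9] longang -1.3 centroid [ 501.9 -273.8] circ 502.4 -273.1 31.7 px [373 197   8  22]
handle scene rect [ 537.2 -409.2] size [ 5.4 19.1] longang 89.8 centroid [ 536.6 -410.3] circ 537.2 -409.2 9.9 px [330 111   4   5]
br rect [467.3 216.6] size [54.2 74.8] longang -1.3 centroid [466.6 216.7] circ 466.8 216.0 41.3 px [216 250  26  24]
br rect [550.5 217.3] size [56.7 77.1] longang -0.5 centroid [549.7 217.2] circ 550.6 214.5 42.6 px [198 234  25  24]
```

View pics/t18.png

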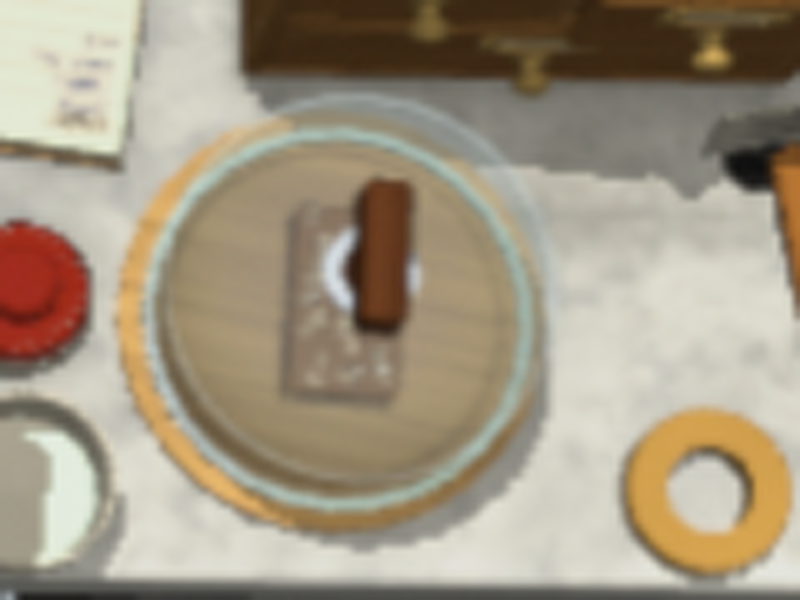

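View pics/s18.png

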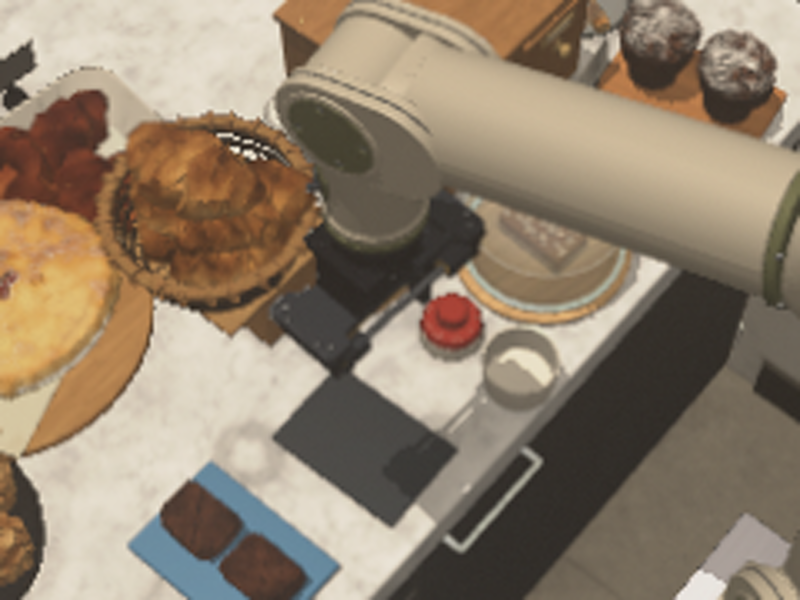

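View pics/s18b.png

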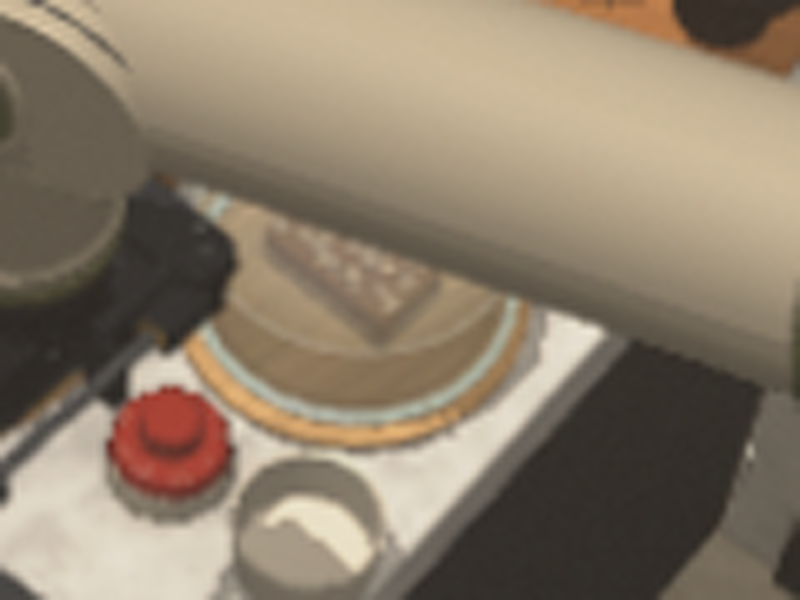

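```bash
python3 - <<'E'
from bench import *
print(close_job())
E
```

```text
the job is handed in; nothing more can be done
None
```

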